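# Change over the burn-in panel

## Robot

A 6-joint arm with a two-finger parallel gripper is mounted at the origin on a cart in front of the work surface, level with it; the furniture and walls round the work are solid. World frame = base frame: x ahead of the robot, y to its left, z up, the work surface at z = 0. Lengths are in m, angles in rad, forces in N, time in s.
With the tool pointing down it reaches from about 0.35 to 0.875 m from the base axis. Payload 4.2 kg.
Tool frame: the origin (TCP) lies midway between the tips of the shut fingers; the grasp point (between the pads) lies manip.tcp_to_grasp behind it (manip.tcp_to_grasp is the distance from the TCP to the grasp point, in m); z points along the fingers, y is the line along which they close (so a half turn about z gives the same grasp; the last joint's range is limited). The gripper opens to 85 mm and grips with 20 to 120 N. Pads are 22 mm wide; open, the fingers measure 114 mm over their backs; the gripper's body (76 mm by 85 mm) begins 54 mm behind the grasp point. The pads swing forward as they close: fully open they stand 13 mm farther back than shut.
Start: joints at [1.51, 0.385, 0.008, 0, -1.194, -0.259], TCP at [0.196, 0.593, 0.231] pointing down, gripper open.
Joint ranges: [-3.14, 3.14], [-1.21, 2.06], [-1.07, 1.41], [-3.16, 2.05], [-2.99, -0.16], [-3.1, 3.1]. Speed limits (rad/s): [2.79, 2.79, 3.14, 3.14, 3.14, 3.14].

## Interface

Orientations are given as a rotation vector (axis times angle).
In Python, from bench import manip gives the robot as it stands.
- The arm moves only by the tool move_arm, never from a script. Its argument "moves" is a list of rows, each an object with "dp": the shift along the world's x, y, z in m, a list of three; "spin": the turn about the world's z in rad. In form: [{"dp": [tx, ty, tz], "spin": spin}, ...]. A call has 1 to 20 rows; each row shifts and turns the commanded pose from where the row before left it; what a row does not reach is not made up. A row lasts 1/10 s, in which the tool goes at most 50 mm and 8.59 degrees, less where a joint would pass 70% of its speed; a pose out of reach is approached as far as the arm can. A call with a gripper value outside its range is refused whole. "fingers" is the finger opening in m, from 0 to 0.0854, set as the call begins (left out, the last holds). The fingers move at their own pace and stop on an object; the grip force is fixed at half the most. Time passes only in rows, so rows that do not move let the fingers close. It gives the time, the measured TCP pose, the force, the opening and the grip force at its end, in the units of the state.
- manip.observe(): the state, without advancing time (a new reading comes with each control period).
- manip.read_camera(name): name is "scene" or "side" or "wrist"; returns a dict with "frame" (480x640x3 uint8, blue, green, red), "range_z" (480x640 float32, m along the optical axis (not along the pixel's ray), 0 where there is no reading), "fx", "fy", "cx", "cy" (pixels), "camera_from_world" (4x4, takes a point from world to camera coordinates); the wrist camera has in their place "T_tool_cam" (4x4, takes a point from camera to tool coordinates, whose origin is the TCP and whose axes are the flange's). Camera axes: x right, y down, z forward; pixel columns grow to the right and rows downward; lengths in m; the calibration is good to about 2 mm. A picture is of the moment at which its call begins: read the wrist's pose just before it.
- manip.hand_in(): hands the job in; it is judged then, once.
The state is a dict: "t": time; "joint_pos": joint angles; "qvel": joint speeds; "effort": joint torques, N m; "ee_pos": TCP position; "eef_rot": TCP orientation; "contact_force": force on the tool from outside, world axes, zero at the start; "wrist_torque": the same for the moment, N m; "gripper_width": opening from 0.0 (shut) to 1.0 (fully open); "finger_force": force on a finger pad.
Only numpy, scipy, OpenCV 4.12 (cv2) and the standard library are available. Lean on these libraries where they do the work, as an engineer would, in place of code of your own. Each camera call takes 0.05 s, during which the arm holds its last target. There are 200 camera calls.

## Task

Change over the burn-in panel: with the square extension bar slipped over the stub of its toggle clamp (never push the lever with the gripper itself), swing the lever open, then take the finished supplies that hang on the panel off their studs, stand them upright on the dark mat, and hang every fresh supply from the bench at any place, both keyholes over the stud heads and slid down fully home. When all that is done, throw the clamp shut again with the bar, past its dead point to the stop. Finally lay the bar flat on its cork pad again; leave the other things on the bench where they are.

Things in the scene. Friction and masses are not known exactly. Their poses are not given: they have to be found in the camera images.
- panel: burn-in panel, fixed: upright grey sheet 400 mm wide, 145 mm high, its face toward the robot, on a foot 8 mm thick that reaches 34 mm before the face. Origin at bench level on the face below the middle place; own -x is out of the face (to the robot), own y along it to the left. Three places at own y +97, 0, -97 mm; clamp lever at own y -201 mm, 6 mm before the face, on a block 145 mm high that reaches 34 mm out
- place0 (a point): left place: where a supply's ..._mid is when it hangs home (36.7 mm before the face, 88.7 mm up; it leans out 2 degrees). Two studs, 24 mm left and right of its centre, 94 mm up: neck 5 mm thick, 5 mm long, domed head 11 mm across, front 9.8 mm from the face. Enter with the supply's underside 54 mm above the bench until its plate meets the face, then slide it down 14 mm; to take off, reverse
- place1 (a point): the same for the middle place (axes of all places as the panel's)
- place2 (a point): the same for the right place
- slide (a joint): travel of the locking slide, m: 0 unlocked, 0.020 locked (to the left). A flat bar 3 to 9 mm before the panel's face, 134 to 146 mm above the bench; its three teeth, 10 mm wide, hang down to 113 mm: unlocked they stand in the gaps midway between places (48.5 mm right of each place), locked 3 mm above the plates of the hung supplies. Moved by the lever only
- new0_mid (a point): middle of a fresh supply standing on the bench (None: absent): case 30 wide (own y), 44 deep, 100 high, own -x the terminal front; point 50 mm above the underside. Steel back plate 74x70x3 mm, from the underside up, rear face 35 mm behind; keyholes at own y +-24 mm: 17 mm hole centred 40 mm above the underside, 7.5 mm slot up from it. 0.2 to 0.34 kg. Grip the 30 mm cheeks near the top
- new1_mid (a point): middle of a fresh supply standing on the bench (None: absent): case 30 wide (own y), 44 deep, 100 high, own -x the terminal front; point 50 mm above the underside. Steel back plate 74x70x3 mm, from the underside up, rear face 35 mm behind; keyholes at own y +-24 mm: 17 mm hole centred 40 mm above the underside, 7.5 mm slot up from it. 0.2 to 0.34 kg. Grip the 30 mm cheeks near the top
- old0_mid (a point): middle of a finished supply, hung at the left place at the start (None: absent): same kind as the fresh ones, same point and axes
- old1_mid (a point): middle of a finished supply, hung at the middle place at the start (None: absent): same kind as the fresh ones, same point and axes
- old2_mid (a point): middle of a finished supply, hung at the right place at the start (None: absent): same kind as the fresh ones, same point and axes
- mat: dark rubber mat, fixed, 110 mm (own x) by 190 mm (own y), 3 mm thick: room for two finished supplies side by side, facing as they hung, 92 mm apart. Origin at the centre of its underside
- lever (a joint): toggle clamp lever, rad: 1.45 = locked (stop), stub 0.28 rad to the left of the panel's own -x; 0 = open (stop), stub 0.40 rad from own -y toward -x; from open to locked it swings clockwise seen from above. Dead point at 1.30; a spring drives it to whichever stop lies on its side of the dead point. Stiff: up to about 1 N m, so 11 N at 95 mm from the pivot
- lever_pivot (a point): point on the lever's upright axis at the height of the stub's centre line, 170 mm above the bench; the hub round it is 14 mm in radius, 153 to 178 mm above the bench
- lever_tip (a point): rounded tip of the lever's stub: a level round bar 10.5 mm in diameter, 170 mm above the bench, that runs straight out from the hub to this point 62 mm from the pivot; moves with the lever
- bar_mid (a point): centre of the extension bar: a straight square steel tube 150 mm long (own x), 21x21 mm outside, 15x15 mm inside, open at both ends (either end fits the stub), with a black rubber sleeve 64 mm long at its middle; lies on the cork pad at the start. 0.22 kg
- pad: cork tool pad on the bench, fixed: 210 mm (own x) by 120 mm (own y), 4 mm thick, no rim. Origin at the centre of its underside
- kapton_reel: white reel of amber tape lying flat, 58 mm across, 19 mm high; a bystander, origin at the centre of its underside
- capacitor_can: dark blue can capacitor standing upright, 35 mm across, 60 mm high; a bystander, origin at the centre of its underside
- solder_reel: reel of solder lying flat, 62 mm across, 52 mm high; a bystander, origin at the centre of its underside
There are look-alikes about, which are no part of the job. What is shaped like the part that bears old1_mid but green is not meant.

How it is judged:
By the outcome, as a careful person would: the job done as asked, in the order asked, and still so for the second after the job is handed in, with the robot touching nothing.
Of new0, new1 only 1 to 2 are there at a start; the rules pass over those that are not, and their reading is None.
Of old0, old1, old2 only 1 to 2 are there at a start; the rules pass over those that are not, and their reading is None.
At some moment in a run one of bar may be knocked a few centimetres aside while the robot is not near it.
It also fails if it takes over 210 s, if anything falls off the work surface, if the arm or the gripper's body presses on something with over 40 N, if the wrist force passes 120 N, or if a joint passes its speed limit or range.

## Working session

There is one attempt and no reset: what is moved stays moved. The work goes in short steps, Python scripts to look and compute and a tool call to move; the robot and the scene stay as the last step left them, time stands still between calls to the robot, and variables do not carry over. Pictures are saved under pics/ and viewed, at most 14 in all, crops included, and the job is handed in when it is done.

Besides the shell and the picture viewer there is one more tool, called after "Request:" as name(argument=value, ...), one argument or row to a line, values as JSON. move_arm: Moves the arm, as the interface text tells. Its arguments: {"type":"object","properties":{"moves":{"type":"array"},"fingers":{"type":"number"}},"required":["moves"]}

```bash
mkdir -p pics; ls; cat > h.py <<'E'
import numpy as np, cv2
from scipy.spatial.transform import Rotation as R
from bench import manip
def cam(name):
    s=manip.observe(); c=manip.read_camera(name)
    if name=="wrist":
        T=np.eye(4);T[:3,:3]=R.from_rotvec(s["eef_rot"]).as_matrix();T[:3,3]=s["ee_pos"]
        c["wc"]=T@np.array(c["T_tool_cam"])
    else: c["wc"]=np.linalg.inv(np.array(c["camera_from_world"]))
    return c
def cloud(c):
    z=c["range_z"];v,u=np.mgrid[0:480,0:640]
    p=np.stack([(u-c["cx"])/c["fx"]*z,(v-c["cy"])/c["fy"]*z,z],-1)
    w=p@c["wc"][:3,:3].T+c["wc"][:3,3]; w[z<=0]=np.nan
    return w
def ray(c,u,v,h):
    d=c["wc"][:3,:3]@np.array([(u-c["cx"])/c["fx"],(v-c["cy"])/c["fy"],1]);o=c["wc"][:3,3]
    return o+d*(h-o[2])/d[2]
def proj(c,p):
    q=np.linalg.inv(c["wc"])@np.append(p,1); return np.array([c["fx"]*q[0]/q[2]+c["cx"],c["fy"]*q[1]/q[2]+c["cy"]])
E
python3 - <<'E'
from h import *
s=manip.observe();print(s, manip.tcp_to_grasp)
for n in("scene","side","wrist"):
    c=cam(n);cv2.imwrite(f"pics/{n}0.png",c["frame"]);np.savez(f"pics/{n}0.npz",**c);print(n,c["fx"],c["wc"].round(3).tolist())
E
```

```text
pics
{'t': 0.0, 'joint_pos': array([ 1.50960653e+00,  3.85545371e-01,  6.63529597e-03, -4.97909688e-04,
       -1.19402553e+00, -2.58581250e-01]), 'qvel': array([-0.00136005, -0.00091939, -0.00016623, -0.00014133, -0.00122351,
       -0.00094289]), 'effort': array([-1.08749988e-03, -3.92288303e+01,  1.88398898e+01,  4.18604761e+00,
       -4.69316772e-03, -5.01479050e-06]), 'ee_pos': array([0.19627774, 0.59276026, 0.23023222]), 'eef_rot': array([ 3.09933058e+00, -5.00096324e-01, -3.92021546e-04]), 'contact_force': array([-0.68805043, -0.03906362, -0.44385733]), 'wrist_torque': array([-0.02373617, -0.01828496, -0.03264543]), 'finger_force': 0.0, 'gripper_width': 1.0045873199019695} 0.0187
scene 453.4568782906815 [[0.838, -0.328, 0.437, -0.045], [-0.546, -0.525, 0.653, -0.813], [0.015, -0.785, -0.619, 0.886], [0.0, 0.0, 0.0, 1.0]]
side 485.49626031615196 [[0.82, -0.351, 0.453, 0.006], [-0.573, -0.5, 0.649, -0.691], [-0.002, -0.792, -0.611, 0.781], [0.0, 0.0, 0.0, 1.0]]
wrist 349.4654203273798 [[-0.314, -0.911, -0.269, 0.264], [-0.95, 0.302, 0.086, 0.57], [0.003, 0.282, -0.959, 0.373], [0.0, 0.0, 0.0, 1.0]]
```

View pics/scene0.png

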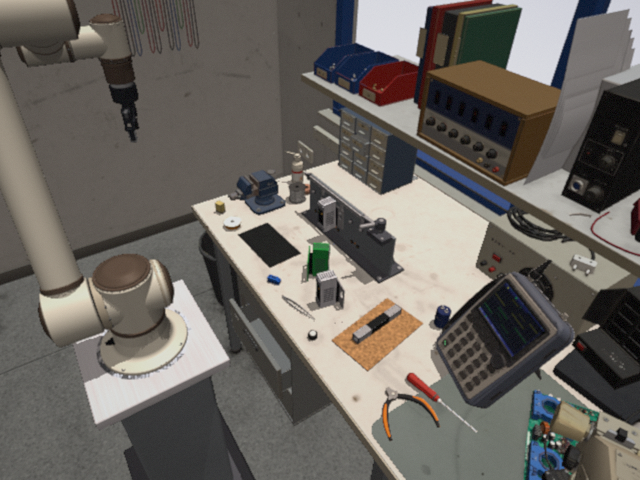

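View pics/side0.png

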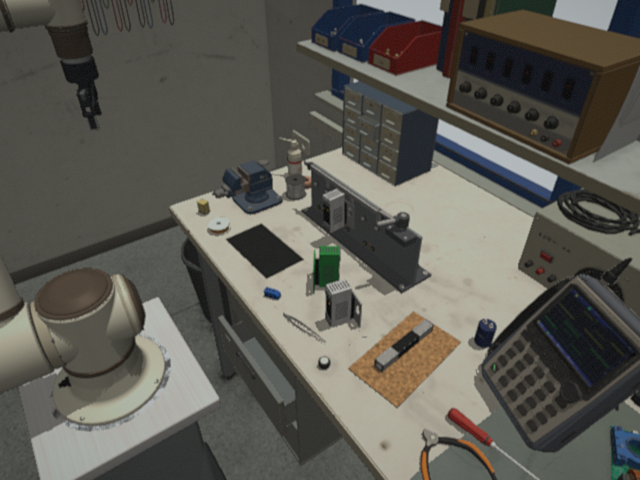

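The scene view shows one finished supply on the left place (328,213), one fresh supply at (328,290), the green look-alike at (318,258), the bar on the cork pad at (378,323), the mat at (268,243) and the clamp lever at (378,225). Next I'll measure them.

```bash
cat > m.py <<'E'
from h import *
def rect(w,m):
    p=w[m];p=p[~np.isnan(p).any(1)]
    r=cv2.minAreaRect((p[:,:2]*1000).astype(np.float32));return r
def big(m):
    n,l,s,_=cv2.connectedComponentsWithStats(m.astype(np.uint8));i=1+np.argmax(s[1:,4]);return l==i
E
python3 - <<'E'
from m import *
fus=[]
for n in("scene","side"):
    c=dict(np.load(f"pics/{n}0.npz"));w=cloud(c);f=c["frame"];hsv=cv2.cvtColor(f,cv2.COLOR_BGR2HSV)
    z=w[...,2];x=w[...,0];y=w[...,1]
    ok=(x>0.2)&(x<1.1)&(y>-.6)&(y<.7)
    print(n,'bench z',np.nanmedian(z[ok&(z<.02)]))
    mat=big(ok&(z<.012)&(f.max(-1)<45)&(x<0.9)); r=rect(w,mat);print('mat',r,np.nanmedian(z[mat]))
    # edge-casted
    cor=big(ok&(hsv[...,0]>8)&(hsv[...,0]<20)&(hsv[...,1]>130)&(z<.02)); print('pad',rect(w,cor),np.nanmedian(z[cor]))
    pc=rect(w,cor)[0]
    bar=big(ok&(z>.015)&(z<.04)&(np.hypot(x-pc[0]/1000,y-pc[1]/1000)<.12));print('bar',rect(w,bar),np.nanpercentile(z[bar],[50,95]))
    m=ok&(z>.04)&(z<.3)
    k,l,s,ce=cv2.connectedComponentsWithStats(m.astype(np.uint8))
    for i in range(1,k):
        if s[i,4]>60: q=w[l==i];print('blob',ce[i].round(),s[i,4],np.nanpercentile(q,[2,50,98],axis=0).round(3).tolist(),f[l==i].mean(0).round())
    fus.append((w[ok],f[ok]))
# top-down map 2mm/pixel, x up, y left : row=(1.0-x)/.0015
p=np.concatenate([a for a,_ in fus]);col=np.concatenate([b for _,b in fus])
o=np.argsort(p[:,2]);p=p[o];col=col[o]
im=np.zeros((560,800,3),np.uint8)
u=((.6-p[:,1])/.0015).astype(int);v=((1.1-p[:,0])/.0015).astype(int);g=(p[:,2]<.25)&(u>=0)&(u<800)&(v>=0)&(v<560)
im[v[g],u[g]]=col[g]
im=cv2.dilate(im,np.ones((2,2)));cv2.imwrite("pics/top.png",im)
E
```

```text
scene bench z -0.0029509386983834762
mat ((423.5750427246094, 165.32778930664062), (105.425048828125, 187.95001220703125), 3.2093613147735596) 0.000708452416197658
pad ((490.7746276855469, -283.79827880859375), (209.62680053710938, 117.72280883789062), 10.3578462600708) 0.0017268617079871929
bar ((498.9090881347656, -271.4290771484375), (154.7128143310547, 23.97249412536621), 6.5027031898498535) [0.02240776 0.02525913]
blob [374. 149.] 3670 [[0.867, 0.192, 0.043], [0.892, 0.258, 0.138], [1.03, 0.443, 0.232]] [66. 68. 69.]
blob [297. 164.] 219 [[0.662, 0.404, 0.041], [0.677, 0.419, 0.075], [0.702, 0.454, 0.115]] [ 99. 111. 123.]
blob [256. 186.] 1026 [[0.402, 0.333, 0.044], [0.488, 0.35, 0.089], [0.553, 0.397, 0.113]] [67. 61. 59.]
blob [351. 220.] 3046 [[0.569, -0.149, 0.043], [0.626, 0.029, 0.108], [0.638, 0.238, 0.173]] [73. 74. 76.]
blob [297. 187.] 152 [[0.597, 0.302, 0.041], [0.624, 0.328, 0.048], [0.654, 0.358, 0.053]] [69. 74. 79.]
blob [527. 304.] 20087 [[0.533, -0.596, 0.047], [0.689, -0.498, 0.153], [0.988, -0.271, 0.233]] [66. 70. 73.]
blob [319. 255.] 472 [[0.439, -0.054,
[... 1067 characters left out ...]
[0.488, 0.351, 0.09], [0.554, 0.396, 0.115]] [59. 56. 53.]
blob [365. 218.] 4796 [[0.569, -0.149, 0.043], [0.627, 0.024, 0.108], [0.638, 0.239, 0.175]] [63. 65. 65.]
blob [295. 181.] 233 [[0.599, 0.302, 0.041], [0.625, 0.326, 0.05], [0.654, 0.359, 0.054]] [63. 68. 70.]
blob [573. 321.] 27707 [[0.53, -0.592, 0.046], [0.639, -0.476, 0.152], [0.995, -0.268, 0.235]] [52. 56. 57.]
blob [327. 261.] 710 [[0.447, -0.053, 0.042], [0.479, -0.036, 0.076], [0.505, -0.006, 0.101]] [45. 74. 39.]
blob [341. 298.] 892 [[0.412, -0.173, 0.042], [0.435, -0.145, 0.077], [0.467, -0.118, 0.101]] [87. 91. 92.]
blob [487. 327.] 247 [[0.625, -0.365, 0.041], [0.639, -0.35, 0.05], [0.659, -0.333, 0.059]] [72. 59. 56.]
```

View pics/top.png

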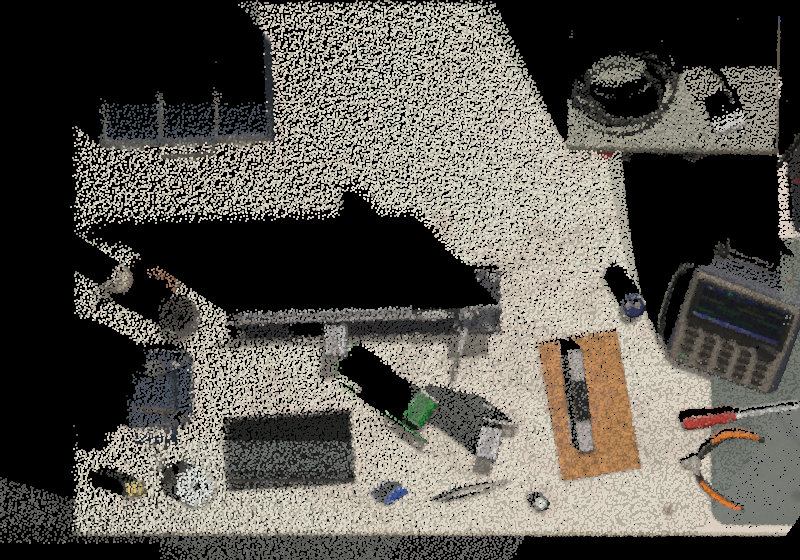

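Request:
move_arm(
  moves=[
    {"dp":[0.0118,-0.027,0.0079],"spin":-0.1485},
    {"dp":[0.0118,-0.027,0.0079],"spin":-0.1485},
    {"dp":[0.0118,-0.027,0.0079],"spin":-0.1485},
    {"dp":[0.0118,-0.027,0.0079],"spin":-0.1485},
    {"dp":[0.0118,-0.027,0.0079],"spin":-0.1485},
    {"dp":[0.0118,-0.027,0.0079],"spin":-0.1485},
    {"dp":[0.0118,-0.027,0.0079],"spin":-0.1485},
    {"dp":[0.0118,-0.027,0.0079],"spin":-0.1485},
    {"dp":[0.0118,-0.027,0.0079],"spin":-0.1485},
    {"dp":[0.0118,-0.027,0.0079],"spin":-0.1485},
    {"dp":[0.0118,-0.027,0.0079],"spin":-0.1485},
    {"dp":[0.0118,-0.027,0.0079],"spin":-0.1485},
    {"dp":[0.0118,-0.027,0.0079],"spin":-0.1485},
    {"dp":[0.0118,-0.027,0.0079],"spin":-0.1485},
    {"dp":[0.0118,-0.027,0.0079],"spin":-0.1485},
    {"dp":[0.0118,-0.027,0.0079],"spin":-0.1485},
    {"dp":[0.0118,-0.027,0.0079],"spin":-0.1485},
    {"dp":[0.0118,-0.027,0.0079],"spin":-0.1485},
    {"dp":[0.0118,-0.027,0.0079],"spin":-0.1485},
    {"dp":[0,0,0],"spin":0},
  ],
)

```text
t: 2.15
ee_pos: [0.4216, 0.0782, 0.3822]
eef_rot: [0.009, 3.14, 0.0]
contact_force: [-0.2, 0.2, -0.5]
gripper_width: 1.002
finger_force: 0.0
```

```bash
python3 - <<'E'
from m import *
s=manip.observe();print(s["ee_pos"],s["eef_rot"],s["joint_pos"])
c=cam("wrist");cv2.imwrite("pics/wrist1.png",c["frame"]);np.savez("pics/wrist1.npz",**c)
w=cloud(c);print(w[::60,::80].round(3).tolist())
E
```

```text
[0.42156033 0.07823863 0.38222047] [8.96794930e-03 3.14015905e+00 1.48185973e-04] [ 5.65938763e-01 -3.88885258e-02 -1.46403104e-01  6.89819754e-04
 -1.46203385e+00 -2.14252131e+00]
[[[-0.037, -0.834, -0.65], [-0.073, -0.668, -0.766], [-0.07, -0.409, -0.76], [0.109, -0.055, -0.214], [0.109, 0.091, -0.215], [-0.065, 0.355, -0.755], [-0.066, 0.612, -0.762], [-0.063, 0.865, -0.759]], [[0.101, -0.962, -0.758], [0.101, -0.699, -0.763], [0.103, -0.431, -0.759], [0.123, -0.146, -0.66], [0.125, 0.099, -0.656], [0.106, 0.368, -0.763], [0.108, 0.633, -0.759], [0.109, 0.9, -0.76]], [[0.325, -0.367, 0.001], [0.325, -0.253, 0.001], [0.326, -0.14, -0.0], [0.326, -0.026, 0.001], [0.327, 0.088, 0.002], [0.327, 0.202, -0.002], [0.328, 0.316, -0.002], [0.328, 0.429, -0.0]], [[0.409, -0.39, -0.0], [0.409, -0.267, 0.004], [0.41, -0.151, 0.0], [0.411, -0.031, 0.001], [0.411, 0.088, 0.004], [0.412, 0.207, -0.001], [0.413, 0.326, -0.0], [0.408, 0.413, 0.046]], [[0.503, -0.414, -0.001], [0.495, -0.27, 0.027], [0.504, -0.163, -0.0], [0.475, -0.015, 0.1], [0.505, 0.088, 0.001], [0.506, 0.214, -0.001], [0.502, 0.332, 0.013], [0.507, 0.464, -0.0]], [[0.585, -0.398, 0.043], [0.606, -0.308, -0.0], [0.607, -0.176, -0.0], [0.604, -0.042, 0.008], [0.57, 0.087, 0.077], [0.605, 0.218, 0.007], [0.604, 0.347, 0.01], [0.61, 0.484, 0.0]], [[0.718, -0.467, 0.003], [0.722, -0.331, -0.001], [0.409, 0.036, 0.441], [0.624, -0.017, 0.139], [0.62, 0.085, 0.144], [0.62, 0.186, 0.145], [0.408, 0.124, 0.442], [1.172, 1.016, -0.625]], [[0.408, 0.01, 0.463], [0.421, 0.016, 0.45], [0.404, 0.047, 0.468], [0.409, 0.062, 0.462], [0.409, 0.08, 0.462], [0.412, 0.098, 0.46], [0.404, 0.112, 0.468], [0.419, 0.141, 0.452]]]
```

View pics/wrist1.png

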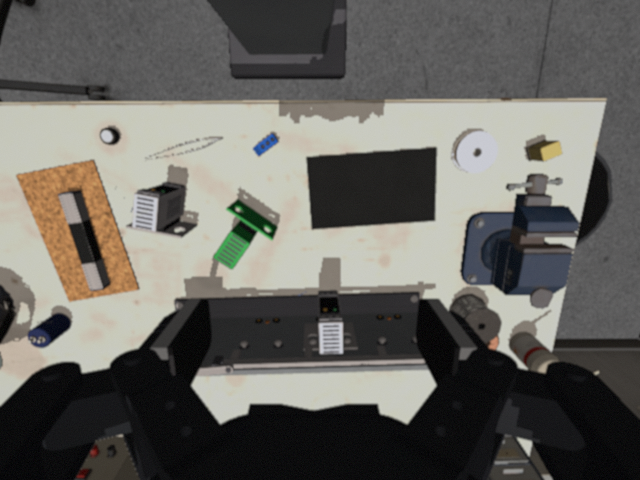

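The wrist view shows the finished supply at the middle place (330,335), with free stud pairs on both sides (244/278 and 382/415, row 344). The fresh supply is at (155,208), the bar at (85,240) and the mat at (372,188). The lever is hidden by a finger, so I'll look from nearer.

Request:
move_arm(
  moves=[
    {"dp":[0.028,-0.032,0],"spin":0},
    {"dp":[0.028,-0.032,0],"spin":0},
    {"dp":[0.028,-0.032,0],"spin":0},
    {"dp":[0.028,-0.032,0],"spin":0},
    {"dp":[0.028,-0.032,0],"spin":0},
    {"dp":[0.028,-0.032,0],"spin":0},
    {"dp":[0.028,-0.032,0],"spin":0},
    {"dp":[0,0,0],"spin":0},
    {"dp":[0,0,0],"spin":0},
  ],
)

```text
t: 3.1
ee_pos: [0.6169, -0.1433, 0.3794]
eef_rot: [0.001, -3.138, -0.001]
contact_force: [-0.6, 0.6, -0.2]
gripper_width: 0.997
finger_force: 0.0
```

```bash
python3 - <<'E'
from m import *
s=manip.observe();print(s["ee_pos"],s["qvel"].round(3))
c=cam("wrist");cv2.imwrite("pics/wrist2.png",c["frame"]);np.savez("pics/wrist2.npz",**c)
E
```

```text
[ 0.61690559 -0.14330162  0.37942015] [ 0.025 -0.048 -0.011  0.004 -0.003 -0.003]
```

View pics/wrist2.png

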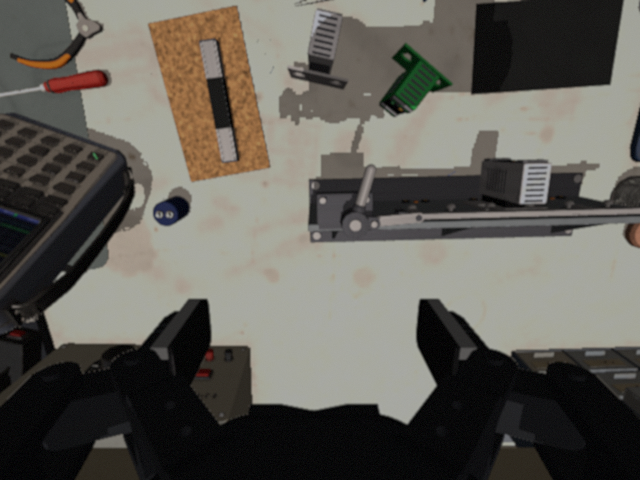

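Request:
move_arm(
  moves=[
    {"dp":[-0.03,-0.03,0],"spin":0},
    {"dp":[-0.03,-0.03,0],"spin":0},
    {"dp":[0,-0.02,0],"spin":0},
    {"dp":[0,0,0],"spin":0},
    {"dp":[0,0,0],"spin":0},
  ],
)

```text
t: 3.65
ee_pos: [0.5562, -0.2225, 0.3822]
eef_rot: [-0.002, 3.14, 0.0]
contact_force: [0.9, 0.1, -0.9]
gripper_width: 0.997
finger_force: 0.0
```

```bash
python3 - <<'E'
from m import *
s=manip.observe();print(s["ee_pos"],s["qvel"].round(3))
c=cam("wrist");cv2.imwrite("pics/wrist3.png",c["frame"]);np.savez("pics/wrist3.npz",**c)
for k in(2,3):
    c=dict(np.load(f"pics/wrist{k}.npz"));w=cloud(c);f=c["frame"];hsv=cv2.cvtColor(f,cv2.COLOR_BGR2HSV)
    x,y,z=w[...,0],w[...,1],w[...,2]
    print('view',k)
    st=(z>.155)&(z<.185)&(x>.5)&(x<.7)&(y>-.2)&(y<.05)
    q=w[st];print('lever n',len(q),np.nanmedian(q[:,2]),rect(w,st))
    for a in np.arange(.55,.66,.01):
        g=q[(q[:,0]>=a)&(q[:,0]<a+.01)]
        if len(g)>3: print('%.3f'%(a+.005),len(g),g[:,1].min().round(4),g[:,1].max().round(4),g[:,2].max().round(4))
    b=big((z>.015)&(z<.035)&(abs(x-.5)<.12)&(abs(y+.27)<.08));print('bar',rect(w,b),np.nanmedian(z[b]))
    sl=b&(f.max(-1)<60);print('sleeve',rect(w,big(sl)))
    cor=big((hsv[...,0]>8)&(hsv[...,0]<20)&(hsv[...,1]>130)&(z<.02)); print('pad',rect(w,cor),np.nanmedian(z[cor]))
    su=big((z>.09)&(z<.11)&(x<.5)&(y<-.08)&(y>-.25));print('new top',rect(w,su),np.nanmedian(z[su]))
    su=big((z>.128)&(z<.15)&(x<.612)&(x>.5)&(y>.02)&(y<.2));print('old top',rect(w,su),np.nanmedian(z[su]))
    su=big((z>.128)&(z<.16)&(x<.65)&(x>.6)&(y>-.05)&(y<.2));print('rail top',rect(w,su),np.nanmedian(z[su]))
E
```

```text
[ 0.55618194 -0.22251588  0.38218121] [ 0.015  0.015  0.005 -0.002 -0.001  0.001]
view 2
lever n 1319 0.1755049326442522 ((620.9803466796875, -81.09066772460938), (85.70121765136719, 67.02253723144531), 44.54602813720703)
0.565 6 -0.0898 -0.0849 0.173
0.575 114 -0.0934 -0.0825 0.1771
0.585 109 -0.096 -0.0842 0.1771
0.595 108 -0.0986 -0.0868 0.1768
0.605 112 -0.1023 -0.0884 0.1764
0.615 195 -0.1114 -0.0909 0.1793
0.625 350 -0.1148 -0.0287 0.1806
0.635 301 -0.1149 -0.0724 0.1809
0.645 24 -0.1068 -0.0947 0.1796
bar ((499.868408203125, -269.8421630859375), (153.90505981445312, 22.68741798400879), 6.590434551239014) 0.025016210545723366
sleeve ((500.14361572265625, -269.1293029785156), (68.64395141601562, 21.431522369384766), 6.88820219039917)
pad ((492.82867431640625, -284.0321044921875), (206.2978515625, 117.18860626220703), 10.055153846740723) 0.004037816026786323
new top ((436.3360595703125, -131.2435302734375), (29.915653228759766, 47.53608703613281), 78.09922790527344) 0.09985016934982738
old top ((589.1260375976562, 98.6619873046875), (45.30356216430664, 32.3105583190918), 0.729978
[... 642 characters left out ...]
943084716797, 22.0684814453125), 6.856841087341309) 0.02499674192410234
sleeve ((500.2286682128906, -269.1212158203125), (60.821109771728516, 20.53244972229004), 6.911818027496338)
pad ((492.7193298339844, -284.29718017578125), (206.2972869873047, 116.24678039550781), 10.175172805786133) 0.003990040182706933
new top ((435.8981018066406, -131.237548828125), (30.481098175048828, 47.80244064331055), 78.26467895507812) 0.09974668857568486
old top ((589.097900390625, 98.33064270019531), (45.856353759765625, 31.924943923950195), 0.5989734530448914) 0.13803357004165573
rail top ((629.4767456054688, 58.38530731201172), (20.282529830932617, 216.61553955078125), 0.5375721454620361) 0.14469125488320422
```

```bash
python3 - <<'E'
from m import *
from scipy.optimize import least_squares
for k in(2,3):
    c=dict(np.load(f"pics/wrist{k}.npz"));w=cloud(c);x,y,z=w[...,0],w[...,1],w[...,2]
    m=(z>.165)&(z<.19)&(x>.565)&(x<.612)&(y>-.13)&(y<-.07)
    q=w[m]; v,u=np.nonzero(m)
    # ridge: per-x centre
    xs=[];ys=[]
    for a in np.arange(.572,.608,.003):
        g=q[(q[:,0]>=a)&(q[:,0]<a+.003)];xs.append(a+.0015);ys.append((g[:,1].min()+g[:,1].max())/2)
    p=np.polyfit(xs,ys,1);print(k,'stub slope',p[0],np.degrees(np.arctan(p[0])),'y@.6',np.polyval(p,.6),'tip x',np.nanmin(q[:,0]),'resid',np.std(np.polyval(p,xs)-ys))
    h=(z>.174)&(z<.19)&(x>.612)&(x<.66)&(y>-.13)&(y<-.09)
    h=big(h);r=cv2.minEnclosingCircle((w[h][:,:2]*1000).astype(np.float32));print('hub',r,np.nanmedian(w[h][:,2]))
    # face line: rail/sheet points band top
    s=(z>.14)&(z<.15)&(x>.61)&(x<.65)&(y>0)&(y<.18);Q=w[s]
    xf=[];yf=[];xb=[]
    for a in np.arange(0,.18,.01):
        g=Q[(Q[:,1]>=a)&(Q[:,1]<a+.01)]
        if len(g)>8:xf.append(g[:,0].min());xb.append(g[:,0].max());yf.append(a+.005)
    print('rail front',np.polyfit(yf,xf,1),'back',np.polyfit(yf,xb,1))
    # sheet face below rail between supplies
    s=(z>.03)&(z<.105)&(x>.61)&(x<.65)&(y>-.06)&(y<.2);Q=w[s]
    if len(Q)>50:print('face pts',len(Q),np.nanpercentile(Q[:,0],[10,50,90]))
    # studs: points 5-12mm before face
    s=(z>.08)&(z<.11)&(x>.61)&(x<.625)&(abs(y-.098)>.04)&(y>-.06)&(y<.2)
    n,l,st,ce=cv2.connectedComponentsWithStats(s.astype(np.uint8))
    for i in range(1,n):
        if st[i,4]>5:print('stud',np.nanmedian(w[l==i],axis=0).round(4),st[i,4])
c=dict(np.load("pics/wrist1.npz"));w=cloud(c);x,y,z=w[...,0],w[...,1],w[...,2]
s=(z>.08)&(z<.11)&(x>.61)&(x<.624)&(abs(y-.098)>.04)&(y>-.06)&(y<.25)
n,l,st,ce=cv2.connectedComponentsWithStats(s.astype(np.uint8))
for i in range(1,n):
    if st[i,4]>5:print('w1 stud',np.nanpercentile(w[l==i],[5,50,95],axis=0).round(4).tolist(),st[i,4])
s=(z>.03)&(z<.08)&(x>.61)&(x<.65)&(y>-.06)&(y<.2);print('face',np.nanpercentile(w[s][:,0],[5,50,95]),np.polyfit(w[s][:,1],w[s][:,0],1))
for nm,b in(('new',(z>.09)&(z<.11)&(x<.5)&(y<-.08)&(y>-.25)),('old',(z>.128)&(z<.15)&(x<.616)&(x>.5)&(y>.02)&(y<.2))):print(nm,rect(w,big(b)))
f=c["frame"];mm=big((z<.012)&(f.max(-1)<45)&(x>.3)&(x<.55)&(y>0));print('mat',rect(w,mm))
E
```

```text
2 stub slope -0.2574596544048189 -14.43779721206745 y@.6 -0.09399529222060363 tip x 0.5692968159881192 resid 0.0002869312822956967
hub ((627.1573486328125, -99.54678344726562), 16.101688385009766) 0.1779966852615485
rail front [-0.03452702  0.62143813] back [-0.02699937  0.63978722]
face pts 1616 [0.61864709 0.6277194  0.63323681]
stud [0.6205 0.1706 0.0967] 47
stud [0.6236 0.0253 0.0972] 28
stud [ 0.624  -0.0221  0.0962] 14
3 stub slope -0.2730262202362438 -15.2710601090427 y@.6 -0.09447891256104858 tip x 0.5686101830551824 resid 0.0002684100868159804
hub ((626.649169921875, -100.13020324707031), 15.9896821975708) 0.17790033316670212
rail front [-0.04491539  0.62247919] back [-0.02582625  0.63937379]
face pts 2385 [0.620368   0.63047608 0.63288227]
stud [0.6203 0.1705 0.096 ] 52
stud [ 0.6239 -0.0222  0.0957] 18
stud [0.6232 0.0245 0.0962] 32
w1 stud [[0.6166, 0.2161, 0.0928], [0.6186, 0.2177, 0.0964], [0.6221, 0.2198, 0.0982]] 16
w1 stud [[0.6178, 0.1684, 0.093], [0.6195, 0.1723, 0.0969], [0.6223, 0.1768, 0.0998]] 38
w1 stud [[0.6215, 0.0234, 0.0924], [0.6227, 0.0273, 0.0962], [0.6237, 0.0315, 0.0998]] 23
w1 stud [[0.6226, -0.0228, 0.0929], [0.6234, -0.0204, 0.095], [0.6239, -0.018, 0.0984]] 10
face [0.62590943 0.63076991 0.63377519] [-0.02985797  0.63199224]
new ((435.841064453125, -130.4580841064453), (30.45942497253418, 47.22776794433594), 78.30648040771484)
old ((589.8218383789062, 98.89447784423828), (48.928043365478516, 29.248640060424805), 0.13020169734954834)
mat ((425.0330505371094, 165.20022583007812), (105.46257019042969, 185.0269775390625), 3.8939340114593506)
```

Request:
move_arm(
  fingers=0.05,
  moves=[
    {"dp":[-0.0141,-0.0118,-0.03],"spin":0.0298},
    {"dp":[-0.0141,-0.0118,-0.03],"spin":0.0298},
    {"dp":[-0.0141,-0.0118,-0.03],"spin":0.0298},
    {"dp":[-0.0141,-0.0118,-0.03],"spin":0.0298},
    {"dp":[0,0,-0.04],"spin":0},
    {"dp":[0,0,-0.04],"spin":0},
    {"dp":[0,0,-0.04],"spin":0},
    {"dp":[0,0,-0.03],"spin":0},
    {"dp":[0,0,0],"spin":0},
    {"dp":[0,0,0],"spin":0},
  ],
)

```text
t: 4.7
ee_pos: [0.5012, -0.2703, 0.112]
eef_rot: [-0.191, 3.136, -0.001]
contact_force: [0.7, 0.6, 0.4]
gripper_width: 0.588
finger_force: 0.0
```

```bash
python3 - <<'E'
from m import *
s=manip.observe();print(s["ee_pos"],s["eef_rot"],s["gripper_width"])
c=cam("wrist");np.savez("pics/wrist4.npz",**c);w=cloud(c);x,y,z=w[...,0],w[...,1],w[...,2]
for b in (big((z>.015)&(z<.035)&(abs(x-.5)<.09)&(abs(y+.27)<.06)),):print('bar',rect(w,b),np.nanmedian(z[b]),b.sum())
cv2.imwrite("pics/wrist4.png",c["frame"])
E
```

```text
[ 0.50123376 -0.27028758  0.11203252] [-1.91082254e-01  3.13568985e+00 -1.12832586e-03] 0.5880034304731069
bar ((500.35430908203125, -269.7749328613281), (153.7840576171875, 21.79237937927246), 6.753139019012451) 0.025074956839732737 6679
```

View pics/wrist4.png

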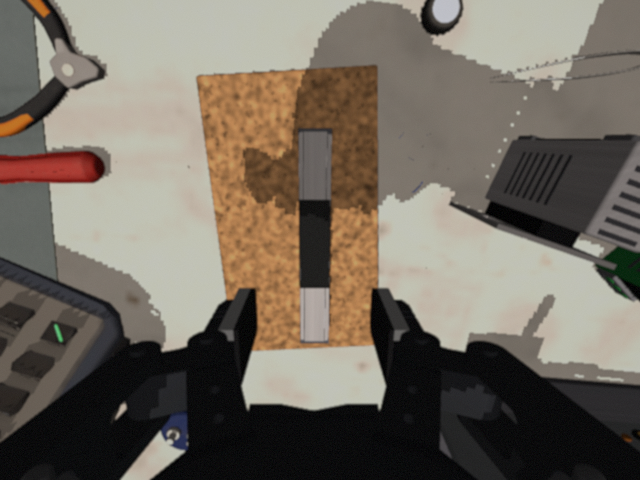

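The bar sits centred between the fingers at (315,235), lined up with the tool. I'll lower and grip.

Request:
move_arm(
  moves=[
    {"dp":[-0.001,0.0005,-0.04],"spin":0},
    {"dp":[0,0,-0.04],"spin":0},
    {"dp":[0,0,-0.018],"spin":0},
    {"dp":[0,0,-0.008],"spin":0},
    {"dp":[0,0,0],"spin":0},
    {"dp":[0,0,0],"spin":0},
  ],
)

```text
t: 5.35
ee_pos: [0.501, -0.2708, 0.0074]
eef_rot: [-0.188, 3.132, -0.002]
contact_force: [-0.1, 0.5, -0.2]
gripper_width: 0.584
finger_force: 0.0
```

Request:
move_arm(
  fingers=0.0,
  moves=[
    {"dp":[0,0,0],"spin":0},
    {"dp":[0,0,0],"spin":0},
    {"dp":[0,0,0],"spin":0},
    {"dp":[0,0,0],"spin":0},
    {"dp":[0,0,0],"spin":0},
    {"dp":[0,0,0],"spin":0},
  ],
)

```text
t: 5.95
ee_pos: [0.5003, -0.2706, 0.007]
eef_rot: [-0.188, 3.133, -0.002]
contact_force: [-0.6, 1.8, 6.9]
gripper_width: 0.226
finger_force: 61.7
```

Request:
move_arm(
  moves=[
    {"dp":[0,0,0.03],"spin":0},
    {"dp":[0,0,0.045],"spin":0},
    {"dp":[0,0,0.045],"spin":0},
    {"dp":[0,0,0.035],"spin":0},
    {"dp":[-0.0048,0.0349,0],"spin":-0.0613},
    {"dp":[-0.0048,0.0349,0],"spin":-0.0613},
    {"dp":[-0.0048,0.0349,0],"spin":-0.0613},
    {"dp":[-0.0048,0.0349,0],"spin":-0.0613},
    {"dp":[-0.0048,0.0349,0],"spin":-0.0613},
    {"dp":[-0.0048,0.0349,0],"spin":-0.0613},
    {"dp":[0,0,0],"spin":0},
    {"dp":[0,0,0],"spin":0},
  ],
)

```text
t: 7.15
ee_pos: [0.47, -0.0604, 0.1603]
eef_rot: [-0.386, -3.117, -0.0]
contact_force: [-0.4, 0.5, -2.0]
gripper_width: 0.229
finger_force: 60.6
```

```bash
cat > look.py <<'E'
from m import *
import sys
def bars(c,cxy,tag):
    w=cloud(c);x,y,z=w[...,0],w[...,1],w[...,2]
    b=(abs(z-.180)<.012)&(np.hypot(x-cxy[0],y-cxy[1])<.1)&(x<.56)
    q=w[b];print(tag,'n',b.sum())
    if b.sum()>30: print('  bar',rect(w,b),np.nanmedian(q[:,2]));return w
E
python3 - <<'E'
from look import *
s=manip.observe();print(s["ee_pos"],s["eef_rot"],s["gripper_width"],s["contact_force"])
yaw=np.degrees(np.arctan2(*R.from_rotvec(s["eef_rot"]).as_matrix()[[1,0],0]));print(yaw)
for n in("scene","side","wrist"):
    c=cam(n);np.savez(f"pics/{n}5.npz",**c);cv2.imwrite(f"pics/{n}5.png",c["frame"]);bars(c,s["ee_pos"],n)
c=dict(np.load("pics/wrist5.npz"));f1=c["frame"]
a=dict(np.load("pics/scene5.npz"))["frame"][150:330,260:440];b=dict(np.load("pics/side5.npz"))["frame"][150:330,260:440]
cv2.imwrite("pics/cmp5.png",np.hstack([cv2.resize(a,(400,400)),cv2.resize(b,(400,400))]))
E
```

```text
[ 0.46998978 -0.06037894  0.16034856] [-3.85839389e-01 -3.11738486e+00 -1.66939002e-04] 0.22909876385096858 [-0.42523498  0.5049303  -1.97366294]
165.88874404932164
scene n 446
  bar ((467.3070983886719, -68.15088653564453), (40.27594757080078, 154.44329833984375), 73.61598205566406) 0.17543562497360826
side n 714
  bar ((468.9848937988281, -63.62884521484375), (50.26708221435547, 155.49391174316406), 66.14834594726562) 0.17689296620150707
wrist n 17618
  bar ((452.15655517578125, -59.257266998291016), (46.405696868896484, 118.1692886352539), 86.29410552978516) 0.17848410523419977
```

View pics/cmp5.png

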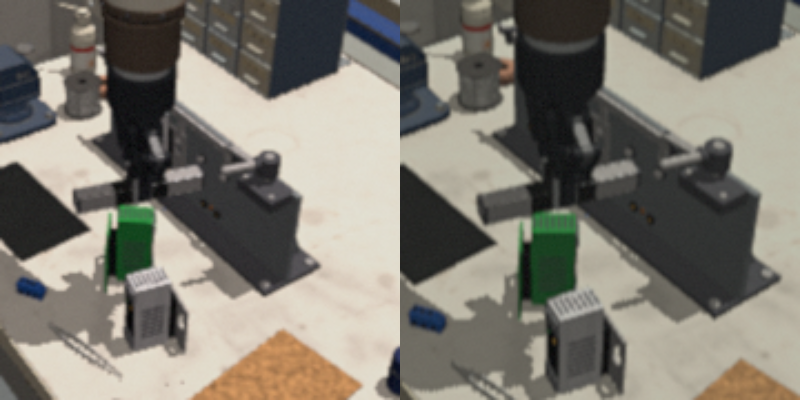

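```bash
python3 - <<'E'
from look import *
u=np.array([np.cos(np.radians(165.7)),np.sin(np.radians(165.7))]);n=np.array([-u[1],u[0]])
P=np.array([.6285,-.1013])
for nm in("scene","side","wrist"):
    w=cloud(dict(np.load(f"pics/{nm}5.npz")));q=w[~np.isnan(w).any(-1)]
    q=q[(q[:,2]>.15)&(q[:,2]<.2)]
    d=q[:,:2]-P;s=d@u;t=d@n
    print(nm)
    for a in np.arange(.02,.25,.01):
        g=(s>a)&(s<a+.01)&(abs(t)<.016)
        if g.sum()>4:
            print('%.3f'%a,g.sum(),'t %.4f %.4f'%tuple(np.percentile(t[g],[3,97])),'z95 %.4f z5 %.4f'%tuple(np.percentile(q[g,2],[95,5])),end=' ')
            top=g&(q[:,2]>np.percentile(q[g,2],95)-.003);print('ttop %.4f %.4f'%tuple(np.percentile(t[top],[3,97])))
E
```

```text
scene
0.020 15 t 0.0003 0.0080 z95 0.1735 z5 0.1671 ttop 0.0002 0.0062
0.030 12 t -0.0011 0.0071 z95 0.1728 z5 0.1668 ttop -0.0014 0.0072
0.040 15 t -0.0036 0.0076 z95 0.1748 z5 0.1671 ttop 0.0015 0.0074
0.050 12 t -0.0017 0.0079 z95 0.1737 z5 0.1650 ttop 0.0016 0.0076
0.060 5 t 0.0005 0.0069 z95 0.1717 z5 0.1667 ttop 0.0007 0.0068
0.080 14 t -0.0045 0.0133 z95 0.1755 z5 0.1581 ttop -0.0055 0.0133
0.090 39 t -0.0089 0.0136 z95 0.1769 z5 0.1577 ttop -0.0095 0.0125
0.100 39 t -0.0079 0.0131 z95 0.1770 z5 0.1576 ttop -0.0071 0.0127
0.110 42 t -0.0071 0.0130 z95 0.1775 z5 0.1572 ttop -0.0079 0.0105
0.120 41 t -0.0089 0.0129 z95 0.1776 z5 0.1570 ttop -0.0094 0.0144
0.130 35 t 0.0008 0.0139 z95 0.1769 z5 0.1579 ttop -0.0008 0.0135
0.140 26 t 0.0052 0.0137 z95 0.1772 z5 0.1567 ttop 0.0047 0.0127
0.150 9 t -0.0105 0.0133 z95 0.1905 z5 0.1596 ttop -0.0107 -0.0096
0.170 60 t -0.0129 0.0156 z95 0.1947 z5 0.1620 ttop -0.0144 0.0079
0.180 43 t -0.0071 0.0136 z95 0.1775 z5 0.1563 ttop -0.0081 0.0122
0.190 46 t -0.0082 0.0140 z95 0.1767 z5 0.1577 ttop -0.0091 0.0122
0.200 44 t -0.0087 0.0135 z95 0.
[... 1908 characters left out ...]
097 0.0107
0.140 1046 t -0.0093 0.0106 z95 0.1793 z5 0.1775 ttop -0.0093 0.0106
0.150 1391 t -0.0102 0.0115 z95 0.1978 z5 0.1777 ttop -0.0109 0.0121
0.160 1566 t -0.0104 0.0116 z95 0.1982 z5 0.1777 ttop -0.0108 0.0120
0.170 2757 t -0.0150 0.0152 z95 0.1978 z5 0.1714 ttop -0.0149 0.0151
0.180 1377 t -0.0094 0.0108 z95 0.1796 z5 0.1775 ttop -0.0094 0.0108
0.190 1447 t -0.0093 0.0107 z95 0.1794 z5 0.1774 ttop -0.0093 0.0107
0.200 1501 t -0.0091 0.0104 z95 0.1794 z5 0.1774 ttop -0.0091 0.0104
0.210 1605 t -0.0091 0.0105 z95 0.1795 z5 0.1774 ttop -0.0091 0.0105
0.220 1735 t -0.0092 0.0107 z95 0.1795 z5 0.1774 ttop -0.0092 0.0107
0.230 1876 t -0.0091 0.0106 z95 0.1796 z5 0.1775 ttop -0.0091 0.0106
```

Request:
move_arm(
  moves=[
    {"dp":[0.0002,0.0009,0.002],"spin":0},
    {"dp":[0.0097,-0.0025,0],"spin":0},
    {"dp":[0.0097,-0.0025,0],"spin":0},
    {"dp":[0.0097,-0.0025,0],"spin":0},
    {"dp":[0,0,0],"spin":0},
    {"dp":[0,0,0],"spin":0},
  ],
)

```text
t: 7.9
ee_pos: [0.4998, -0.0678, 0.1619]
eef_rot: [-0.39, -3.116, 0.0]
contact_force: [0.1, -0.4, -3.1]
gripper_width: 0.226
finger_force: 60.6
```

Request:
move_arm(
  moves=[
    {"dp":[0.0097,-0.0025,0],"spin":0},
    {"dp":[0.0097,-0.0025,0],"spin":0},
    {"dp":[0,0,0],"spin":0},
  ],
)

```text
t: 8.2
ee_pos: [0.5209, -0.0728, 0.1625]
eef_rot: [0.389, 3.116, -0.0]
contact_force: [0.0, 0.8, -2.0]
gripper_width: 0.232
finger_force: 60.6
```

Request:
move_arm(
  moves=[
    {"dp":[0.0097,-0.0025,0],"spin":0},
    {"dp":[0.0068,-0.0017,0],"spin":0},
    {"dp":[0,0,0],"spin":0},
    {"dp":[0,0,0],"spin":0},
  ],
)

```text
t: 8.6
ee_pos: [0.5356, -0.0768, 0.1622]
eef_rot: [-0.389, -3.117, -0.0]
contact_force: [0.6, 0.3, -1.4]
gripper_width: 0.225
finger_force: 60.6
```

```bash
python3 - <<'E'
from look import *
s=manip.observe();print(s["ee_pos"],s["contact_force"],s["wrist_torque"])
a=cam("scene")["frame"][150:330,260:440];b=cam("side")["frame"][150:330,260:440]
cv2.imwrite("pics/cmp6.png",np.hstack([cv2.resize(a,(400,400)),cv2.resize(b,(400,400))]))
P=np.array([.6285,-.1013]);rel=s["ee_pos"][:2]-P;print(np.linalg.norm(rel),np.degrees(np.arctan2(rel[1],rel[0])))
E
```

```text
[ 0.53559351 -0.0768419   0.16218031] [ 0.58536909  0.27176176 -1.37676994] [-0.01362883  0.08342502 -0.02630665]
0.09607192376595104 165.25123367923277
```

View pics/cmp6.png

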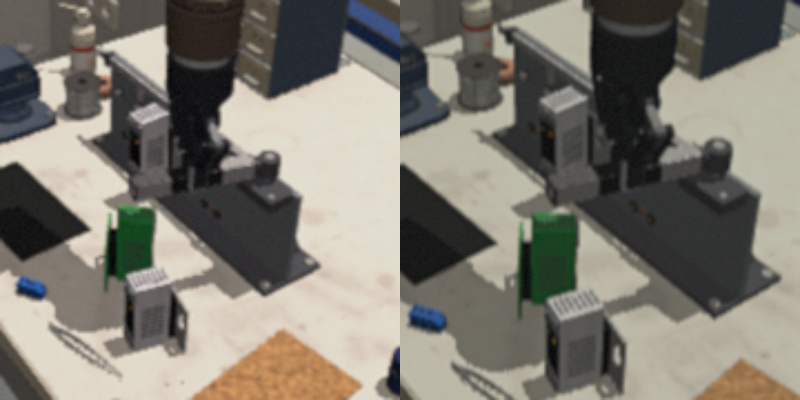

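The bar end is over the stub up to near the hub in both views. I'll compute the arc.

```bash
python3 - <<'E'
import numpy as np
P=np.array([.6285,-.1013]);r=.096
a=np.radians(165.4)+np.linspace(0,1.45,16)
p=P+r*np.c_[np.cos(a),np.sin(a)];print((np.diff(p,axis=0)*1000).round(1).tolist(),a[1]-a[0])
E
```

```text
[[-1.9, -9.1], [-1.0, -9.2], [-0.1, -9.3], [0.8, -9.2], [1.7, -9.1], [2.5, -8.9], [3.4, -8.6], [4.2, -8.3], [5.0, -7.8], [5.7, -7.3], [6.4, -6.7], [7.0, -6.1], [7.6, -5.4], [8.0, -4.6], [8.5, -3.8]] 0.09666666666666668
```

Request:
move_arm(
  moves=[
    {"dp":[-0.0019,-0.0091,0],"spin":0.0967},
    {"dp":[-0.001,-0.0092,0],"spin":0.0967},
    {"dp":[-0.0001,-0.0093,0],"spin":0.0967},
    {"dp":[0.0008,-0.0092,0],"spin":0.0967},
    {"dp":[0,0,0],"spin":0},
  ],
)

```text
t: 9.2
ee_pos: [0.5338, -0.1155, 0.1627]
eef_rot: [-0.216, 3.133, -0.004]
contact_force: [2.4, -8.2, -4.7]
gripper_width: 0.228
finger_force: 60.4
```

Request:
move_arm(
  moves=[
    {"dp":[0.0017,-0.0091,0],"spin":0.0967},
    {"dp":[0.0025,-0.0089,0],"spin":0.0967},
    {"dp":[0.0034,-0.0086,0],"spin":0.0967},
    {"dp":[0.0042,-0.0083,0],"spin":0.0967},
    {"dp":[0.005,-0.0078,0],"spin":0.0967},
    {"dp":[0.0057,-0.0073,0],"spin":0.0967},
    {"dp":[0.0064,-0.0067,0],"spin":0.0967},
    {"dp":[0.007,-0.0061,0],"spin":0.0967},
    {"dp":[0.0076,-0.0054,0],"spin":0.0967},
    {"dp":[0.008,-0.0046,0],"spin":0.0967},
    {"dp":[0.0085,-0.0038,0],"spin":0.0967},
    {"dp":[0,0,0],"spin":0},
    {"dp":[0,0,0],"spin":0},
  ],
)

```text
t: 10.5
ee_pos: [0.5928, -0.1899, 0.1621]
eef_rot: [1.773, -2.593, -0.002]
contact_force: [-0.2, -0.4, -1.5]
gripper_width: 0.229
finger_force: 60.7
```

```bash
python3 - <<'E'
from look import *
s=manip.observe();print(s["ee_pos"],s["contact_force"],s["wrist_torque"],s["joint_pos"].round(2))
yaw=np.degrees(np.arctan2(*R.from_rotvec(s["eef_rot"]).as_matrix()[[1,0],0]));print(yaw%360)
P=np.array([.6285,-.1013]);rel=s["ee_pos"][:2]-P;print(np.linalg.norm(rel),np.degrees(np.arctan2(rel[1],rel[0]))%360)
E
```

```text
[ 0.59284375 -0.18987177  0.16207549] [-0.16854923 -0.35918094 -1.51453981] [-0.01696034  0.00550765 -0.02786173] [-0.05  0.43 -0.09 -0.   -1.04 -0.32]
248.72534101754522
0.09547945829334416 248.07181540071826
```

Request:
move_arm(
  moves=[
    {"dp":[-0.0036,-0.0093,0],"spin":0},
    {"dp":[-0.0036,-0.0093,0],"spin":0},
    {"dp":[-0.0036,-0.0093,0],"spin":0},
    {"dp":[-0.0036,-0.0093,0],"spin":0},
    {"dp":[-0.0036,-0.0093,0],"spin":0},
    {"dp":[-0.0036,-0.0093,0],"spin":0},
    {"dp":[0,0,0],"spin":0},
    {"dp":[-0.0096,-0.0045,0],"spin":-0.128},
    {"dp":[-0.0096,-0.0045,0],"spin":-0.128},
    {"dp":[-0.0096,-0.0045,0],"spin":-0.128},
    {"dp":[-0.0096,-0.0045,0],"spin":-0.128},
    {"dp":[-0.0096,-0.0045,0],"spin":-0.128},
    {"dp":[-0.0096,-0.0045,0],"spin":-0.128},
    {"dp":[-0.0096,-0.0045,0],"spin":-0.128},
    {"dp":[-0.0096,-0.0045,0],"spin":-0.128},
    {"dp":[0,0,-0.03],"spin":0},
    {"dp":[0,0,-0.04],"spin":0},
    {"dp":[0,0,-0.04],"spin":0},
    {"dp":[0,0,0],"spin":0},
    {"dp":[0,0,0],"spin":0},
  ],
)

```text
t: 12.5
ee_pos: [0.4956, -0.2823, 0.0528]
eef_rot: [0.281, -3.128, 0.001]
contact_force: [0.8, -0.4, -1.6]
gripper_width: 0.229
finger_force: 60.6
```

Request:
move_arm(
  moves=[
    {"dp":[0,0,-0.02],"spin":0},
    {"dp":[0,0,-0.015],"spin":0},
    {"dp":[0,0,-0.008],"spin":0},
    {"dp":[0,0,-0.001],"spin":0},
    {"dp":[0,0,0],"spin":0},
    {"dp":[0,0,0],"spin":0},
  ],
)

```text
t: 13.1
ee_pos: [0.4961, -0.2823, 0.0098]
eef_rot: [-0.28, 3.127, -0.002]
contact_force: [-0.2, 0.2, -2.3]
gripper_width: 0.228
finger_force: 60.7
```

Request:
move_arm(
  fingers=0.05,
  moves=[
    {"dp":[0,0,0],"spin":0},
    {"dp":[0,0,0],"spin":0},
    {"dp":[0,0,0.001],"spin":0},
    {"dp":[0,0,0.03],"spin":0},
    {"dp":[0,0,0.05],"spin":0},
    {"dp":[0,0,0.05],"spin":0},
    {"dp":[0,0,0.05],"spin":0},
    {"dp":[0,0,0.05],"spin":0},
  ],
)

```text
t: 13.9
ee_pos: [0.4946, -0.2819, 0.2421]
eef_rot: [-0.28, 3.128, -0.001]
contact_force: [1.7, -0.8, 0.5]
gripper_width: 0.587
finger_force: 0.0
```

Request:
move_arm(
  fingers=0.06,
  moves=[
    {"dp":[0.0093,0.038,0],"spin":-0.015},
    {"dp":[0.0093,0.038,0],"spin":-0.015},
    {"dp":[0.0093,0.038,0],"spin":-0.015},
    {"dp":[0.0093,0.038,0],"spin":-0.015},
    {"dp":[0.0093,0.038,0],"spin":-0.015},
    {"dp":[0.0093,0.038,0],"spin":-0.015},
    {"dp":[0.0093,0.038,0],"spin":-0.015},
    {"dp":[0.0093,0.038,0],"spin":-0.015},
    {"dp":[0.0093,0.038,0],"spin":-0.015},
    {"dp":[0.0093,0.038,0],"spin":-0.015},
    {"dp":[0,0,0],"spin":0},
    {"dp":[0,0,0],"spin":0},
  ],
)

```text
t: 15.1
ee_pos: [0.5879, 0.0987, 0.2392]
eef_rot: [0.047, -3.141, 0.0]
contact_force: [-0.1, -0.1, 0.4]
gripper_width: 0.706
finger_force: 0.0
```

```bash
python3 - <<'E'
from look import *
s=manip.observe();print(s["ee_pos"])
yaw=np.degrees(np.arctan2(*R.from_rotvec(s["eef_rot"]).as_matrix()[[1,0],0]));print(yaw%360)
c=cam("wrist");cv2.imwrite("pics/wrist7.png",c["frame"]);w=cloud(c);x,y,z=w[...,0],w[...,1],w[...,2]
b=big((z>.13)&(z<.147)&(x<.613)&(x>.5)&(y>.06)&(y<.14));print(rect(w,b),b.sum(),np.nanpercentile(w[b],[1,99],axis=0))
for n in("scene","side"):
    c=cam(n);w=cloud(c);x,y,z=w[...,0],w[...,1],w[...,2]
    m=(z>.16)&(z<.178)&(x>.56)&(x<.66)&(y<-.115)&(y>-.2);print(n,'lever',m.sum(),np.nanmedian(w[m],axis=0),np.nanmin(w[m],axis=0))
    m=(z>.015)&(z<.035)&(abs(x-.495)<.1)&(abs(y+.28)<.08);print('bar',rect(w,big(m)))
E
```

```text
[0.58786545 0.09874875 0.23923189]
181.71343033116304
((589.886474609375, 99.21318817138672), (46.461185455322266, 29.752582550048828), 1.106294870376587) 2545 [[0.56732359 0.08446945 0.13189429]
 [0.61242805 0.11369098 0.14048536]]
scene lever 59 [ 0.61197643 -0.13767613  0.17150127] [ 0.60163599 -0.16149504  0.16496498]
bar ((495.1078186035156, -283.780029296875), (156.12640380859375, 23.468740463256836), 10.24892520904541)
side lever 101 [ 0.61335651 -0.13504967  0.17284062] [ 0.60336084 -0.16043565  0.16671826]
bar ((495.0469970703125, -283.4106140136719), (155.9721221923828, 23.721702575683594), 10.204418182373047)
```

Request:
move_arm(
  moves=[
    {"dp":[0.001,0.0003,-0.04],"spin":0},
    {"dp":[0,0,-0.04],"spin":0},
    {"dp":[0,0,-0.035],"spin":0},
    {"dp":[0,0,-0.018],"spin":0},
    {"dp":[0,0,0],"spin":0},
    {"dp":[0,0,0],"spin":0},
  ],
)

```text
t: 15.85
ee_pos: [0.5896, 0.0975, 0.1073]
eef_rot: [-0.043, 3.14, -0.0]
contact_force: [0.5, 1.0, 0.5]
gripper_width: 0.695
finger_force: 0.0
```

Request:
move_arm(
  fingers=0.0,
  moves=[
    {"dp":[0,0,0],"spin":0},
    {"dp":[0,0,0],"spin":0},
    {"dp":[0,0,0],"spin":0},
    {"dp":[0,0,0],"spin":0},
    {"dp":[0,0,0],"spin":0},
  ],
)

```text
t: 16.35
ee_pos: [0.5898, 0.0982, 0.1081]
eef_rot: [-0.045, 3.139, 0.0]
contact_force: [-1.8, -1.3, 5.8]
gripper_width: 0.339
finger_force: 61.5
```

Request:
move_arm(
  moves=[
    {"dp":[0,0,0.004],"spin":0},
    {"dp":[0,0,0.004],"spin":0},
    {"dp":[0,0,0.004],"spin":0},
    {"dp":[0,0,0.002],"spin":0},
    {"dp":[0,0,0],"spin":0},
    {"dp":[0,0,0],"spin":0},
  ],
)

```text
t: 16.95
ee_pos: [0.5882, 0.0982, 0.1201]
eef_rot: [0.044, -3.139, 0.001]
contact_force: [0.6, -0.2, -3.4]
gripper_width: 0.341
finger_force: 60.5
```

Request:
move_arm(
  moves=[
    {"dp":[0,0,0.001],"spin":0},
    {"dp":[-0.004,-0.0001,0],"spin":0},
    {"dp":[-0.004,-0.0001,0],"spin":0},
    {"dp":[-0.004,-0.0001,0],"spin":0},
    {"dp":[0,0,0],"spin":0},
  ],
)

```text
t: 17.45
ee_pos: [0.5762, 0.0979, 0.1214]
eef_rot: [0.045, -3.141, 0.0]
contact_force: [-0.4, 0.2, -4.5]
gripper_width: 0.343
finger_force: 60.5
```

Request:
move_arm(
  moves=[
    {"dp":[-0.02,0.0,0],"spin":0},
    {"dp":[-0.0278,0.0134,0],"spin":0},
    {"dp":[-0.0278,0.0134,0],"spin":0},
    {"dp":[-0.0278,0.0134,0],"spin":0},
    {"dp":[-0.0278,0.0134,0],"spin":0},
    {"dp":[-0.0278,0.0134,0],"spin":0},
    {"dp":[0,0,0],"spin":0},
    {"dp":[0,0,-0.02],"spin":0},
    {"dp":[0,0,-0.018],"spin":0},
    {"dp":[0,0,-0.006],"spin":0},
    {"dp":[0,0,0],"spin":0},
    {"dp":[0,0,0],"spin":0},
  ],
)

```text
t: 18.65
ee_pos: [0.4189, 0.1653, 0.078]
eef_rot: [-0.044, 3.14, 0.001]
contact_force: [0.3, -0.1, -2.9]
gripper_width: 0.342
finger_force: 60.6
```

Request:
move_arm(
  moves=[
    {"dp":[0,0,-0.002],"spin":0},
    {"dp":[0,0,-0.002],"spin":0},
    {"dp":[0,0,-0.001],"spin":0},
    {"dp":[0,0,0],"spin":0},
  ],
)

```text
t: 19.05
ee_pos: [0.4184, 0.1652, 0.073]
eef_rot: [-0.045, 3.14, 0.0]
contact_force: [-0.1, 0.5, 1.1]
gripper_width: 0.336
finger_force: 61.3
```

Request:
move_arm(
  fingers=0.06,
  moves=[
    {"dp":[0,0,0],"spin":0},
    {"dp":[0,0,0],"spin":0},
    {"dp":[0,0,0],"spin":0},
    {"dp":[0,0,0.02],"spin":0},
    {"dp":[0,0,0.04],"spin":0},
    {"dp":[0,0,0.05],"spin":0},
    {"dp":[0,0,0.05],"spin":0},
    {"dp":[0,0,0.0],"spin":0},
  ],
)

```text
t: 19.85
ee_pos: [0.4218, 0.1673, 0.2398]
eef_rot: [-0.046, 3.127, 0.014]
contact_force: [-0.2, 0.9, 0.2]
gripper_width: 0.701
finger_force: 0.0
```

```bash
python3 - <<'E'
from look import *
s=manip.observe();print(s["ee_pos"])
yaw=np.degrees(np.arctan2(*R.from_rotvec(s["eef_rot"]).as_matrix()[[1,0],0]));print(yaw%360)
for n in("wrist","scene","side"):
    c=cam(n);w=cloud(c);x,y,z=w[...,0],w[...,1],w[...,2]
    for a in ((.418,.165),(.436,-.131)):
        b=big((z>.09)&(z<.115)&(abs(x-a[0])<.05)&(abs(y-a[1])<.05));print(n,rect(w,b),b.sum(),np.nanmedian(z[b]))
    b=(z>.01)&(z<.09)&(abs(x-.436)<.07)&(abs(y+.131)<.07); print('plate etc',rect(w,b),b.sum())
E
```

```text
[0.42175676 0.16729941 0.23984268]
181.69342183916422
wrist ((421.1683349609375, 165.33963012695312), (47.909698486328125, 29.693496704101562), 1.1271719932556152) 2069 0.10292218264955061Traceback (most recent call last):
  File "<stdin>", line 7, in <module>
  File "m.py", line 6, in big
    n,l,s,_=cv2.connectedComponentsWithStats(m.astype(np.uint8));i=1+np.argmax(s[1:,4]);return l==i
                                                                     ~~~~~~~~~^^^^^^^^^
    return _wrapfunc(a, 'argmax', axis=axis, out=out, **kwds)
    return bound(*args, **kwds)
ValueError: attempt to get argmax of an empty sequence
```

Request:
move_arm(
  moves=[
    {"dp":[0.0021,-0.0371,0],"spin":-0.0295},
    {"dp":[0.0021,-0.0371,0],"spin":-0.0295},
    {"dp":[0.0021,-0.0371,0],"spin":-0.0295},
    {"dp":[0.0021,-0.0371,0],"spin":-0.0295},
    {"dp":[0.0021,-0.0371,0],"spin":-0.0295},
    {"dp":[0.0021,-0.0371,0],"spin":-0.0295},
    {"dp":[0.0021,-0.0371,0],"spin":-0.0295},
    {"dp":[0.0021,-0.0371,0],"spin":-0.0295},
    {"dp":[0,0,0],"spin":0},
    {"dp":[0,0,0],"spin":0},
  ],
)

```text
t: 20.9
ee_pos: [0.434, -0.1324, 0.2309]
eef_rot: [-0.329, -3.121, -0.0]
contact_force: [0.1, 0.2, 0.2]
gripper_width: 0.703
finger_force: 0.0
```

```bash
python3 - <<'E'
from look import *
s=manip.observe();print(s["ee_pos"])
yaw=np.degrees(np.arctan2(*R.from_rotvec(s["eef_rot"]).as_matrix()[[1,0],0]));print(yaw%360)
c=cam("wrist");cv2.imwrite("pics/wrist8.png",c["frame"]);w=cloud(c);x,y,z=w[...,0],w[...,1],w[...,2]
b=big((z>.09)&(z<.115)&(abs(x-.436)<.05)&(abs(y+.131)<.05));print(rect(w,b),b.sum(),np.nanmedian(z[b]))
b=big((z>.05)&(z<.08)&(abs(x-.46)<.05)&(abs(y+.131)<.06));print('plate',rect(w,b),b.sum())
E
```

```text
[ 0.43395913 -0.13242318  0.23091008]
167.95996905642994
((435.91998291015625, -130.85560607910156), (29.849952697753906, 47.174278259277344), 78.02645111083984) 2103 0.09994163895252539
plate ((470.4649658203125, -137.93002319335938), (74.07138061523438, 3.7039642333984375), 78.1960678100586) 506
```

View pics/wrist8.png

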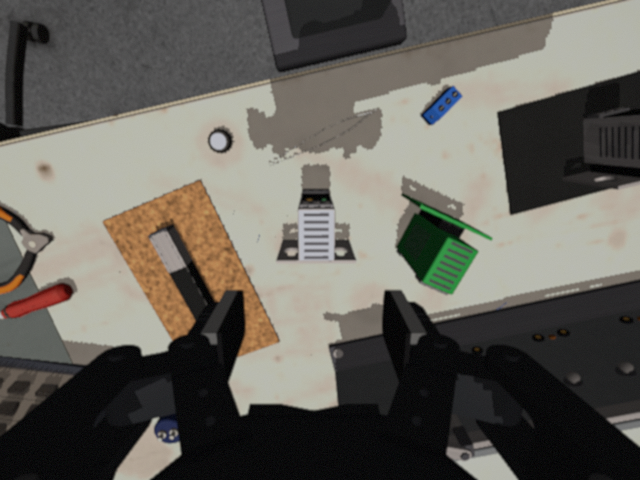

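The fresh supply at (316,225), plate behind it, is square to the fingers. I'll lower and grip.

Request:
move_arm(
  moves=[
    {"dp":[0.0025,0.0012,-0.04],"spin":0.002},
    {"dp":[0,0,-0.04],"spin":0},
    {"dp":[0,0,-0.04],"spin":0},
    {"dp":[0,0,-0.03],"spin":0},
    {"dp":[0,0,-0.012],"spin":0},
    {"dp":[0,0,0],"spin":0},
    {"dp":[0,0,0],"spin":0},
  ],
)

```text
t: 21.65
ee_pos: [0.4377, -0.1298, 0.0706]
eef_rot: [0.319, 3.125, -0.0]
contact_force: [0.0, 0.3, 0.8]
gripper_width: 0.706
finger_force: 0.0
```

Request:
move_arm(
  fingers=0.0,
  moves=[
    {"dp":[0,0,0],"spin":0},
    {"dp":[0,0,0],"spin":0},
    {"dp":[0,0,0],"spin":0},
    {"dp":[0,0,0],"spin":0},
    {"dp":[0,0,0],"spin":0},
  ],
)

```text
t: 22.15
ee_pos: [0.4383, -0.1305, 0.0716]
eef_rot: [0.322, 3.123, 0.001]
contact_force: [-1.1, 1.6, 5.7]
gripper_width: 0.338
finger_force: 60.0
```

Request:
move_arm(
  moves=[
    {"dp":[0,0,0.03],"spin":0},
    {"dp":[0,0,0.045],"spin":0},
    {"dp":[0,0,0.045],"spin":0},
    {"dp":[0.0117,0.0329,0],"spin":0.0337},
    {"dp":[0.0117,0.0329,0],"spin":0.0337},
    {"dp":[0.0117,0.0329,0],"spin":0.0337},
    {"dp":[0.0117,0.0329,0],"spin":0.0337},
    {"dp":[0.0117,0.0329,0],"spin":0.0337},
    {"dp":[0.0117,0.0329,0],"spin":0.0337},
    {"dp":[0.0117,0.0329,0],"spin":0.0337},
    {"dp":[0,0,-0.03],"spin":0},
    {"dp":[0,0,-0.032],"spin":0},
    {"dp":[0,0,0],"spin":0},
    {"dp":[0,0,0],"spin":0},
  ],
)

```text
t: 23.55
ee_pos: [0.5191, 0.0993, 0.1283]
eef_rot: [0.047, -3.14, 0.002]
contact_force: [0.8, 1.7, -1.2]
gripper_width: 0.338
finger_force: 60.2
```

```bash
python3 - <<'E'
from look import *
s=manip.observe();print(s["ee_pos"],s["contact_force"])
yaw=np.degrees(np.arctan2(*R.from_rotvec(s["eef_rot"]).as_matrix()[[1,0],0]));print(yaw%360)
for n in("scene","side"):
    c=cam(n);np.savez(f"pics/{n}9.npz",**c);w=cloud(c);x,y,z=w[...,0],w[...,1],w[...,2]
    b=big((z>.03)&(z<.16)&(abs(x-.52)<.055)&(abs(y-.1)<.06));q=w[b]
    print(n,b.sum(),np.nanpercentile(q,[1,5,50,95,99],axis=0).round(4).tolist())
c=cam("wrist");w=cloud(c);x,y,z=w[...,0],w[...,1],w[...,2];cv2.imwrite("pics/wrist9.png",c["frame"]);np.savez("pics/wrist9.npz",**c)
b=big((z>.14)&(z<.165)&(abs(x-.51)<.05)&(abs(y-.1)<.05));print('top',rect(w,b),b.sum(),np.nanmedian(z[b]))
b=big((z>.05)&(z<.135)&(x>.535)&(x<.57)&(abs(y-.1)<.06));print('plate',rect(w,b),b.sum(),np.nanpercentile(z[b],[5,95]))
E
```

```text
[0.51911404 0.09933873 0.12831592] [ 0.82380764  1.7359745  -1.24518447]
181.72985327038853
scene 702 [[0.4913, 0.061, 0.0552], [0.4931, 0.0662, 0.0611], [0.5125, 0.0837, 0.1056], [0.5514, 0.1081, 0.1549], [0.5538, 0.113, 0.1574]]
side 1042 [[0.4933, 0.062, 0.0585], [0.4949, 0.0681, 0.0639], [0.5136, 0.0841, 0.1087], [0.5529, 0.1082, 0.1569], [0.5545, 0.1138, 0.1587]]
top ((518.5889892578125, 99.58135986328125), (52.99889373779297, 51.16741943359375), 41.560203552246094) 11960 0.15834585440291943Traceback (most recent call last):
  File "<stdin>", line 10, in <module>
  File "m.py", line 6, in big
    n,l,s,_=cv2.connectedComponentsWithStats(m.astype(np.uint8));i=1+np.argmax(s[1:,4]);return l==i
                                                                     ~~~~~~~~~^^^^^^^^^
    return _wrapfunc(a, 'argmax', axis=axis, out=out, **kwds)
    return bound(*args, **kwds)
ValueError: attempt to get argmax of an empty sequence
```

View pics/wrist9.png

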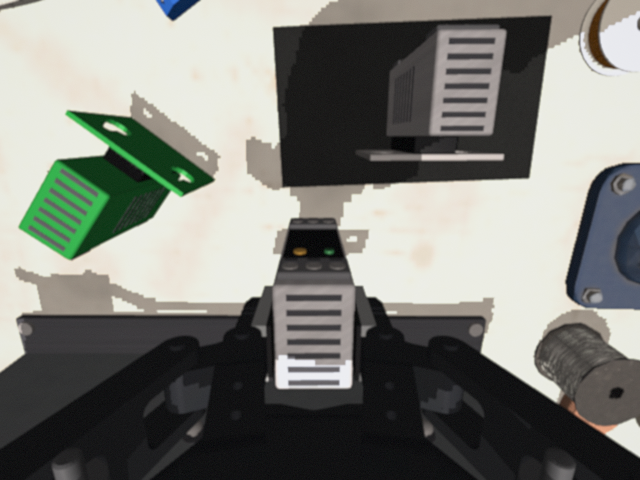

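```bash
python3 - <<'E'
from look import *
c=dict(np.load("pics/wrist9.npz"));w=cloud(c)
q=w[300:385,285:345]
print([np.nanmedian(q[i:i+10],axis=(0,1)).round(4).tolist() for i in range(0,85,12)])
for r in(310,330,350):print(w[r,270:360:4,2].round(4))
r=w[300:385,270:360].reshape(-1,3);r=r[abs(r[:,2]-.157)<.006];print(cv2.minAreaRect((r[:,:2]*1000).astype(np.float32)))
E
```

```text
[[0.506, 0.0996, 0.1585], [0.5108, 0.1, 0.1586], [0.5156, 0.0999, 0.1586], [0.5206, 0.1003, 0.1587], [0.5259, 0.1005, 0.1587], [0.5312, 0.1005, 0.1586], [0.5366, 0.1007, 0.1586], [0.5398, 0.1008, 0.1588]]
[0.1573 0.1584 0.1582 0.1582 0.1594 0.1585 0.1589 0.1578 0.1587 0.1588
 0.1597 0.1583 0.1587 0.158  0.1587 0.1585 0.1589 0.1585 0.1586 0.1587
 0.1583 0.158  0.1576]
[0.1682 0.1589 0.1587 0.1597 0.1581 0.1589 0.1577 0.1597 0.1588 0.1581
 0.1587 0.1594 0.1593 0.1579 0.1588 0.1587 0.1575 0.1592 0.1579 0.1578
 0.1589 0.1611 0.1685]
[0.1676 0.1598 0.1581 0.1586 0.1581 0.158  0.1583 0.1577 0.1588 0.1593
 0.1591 0.1589 0.1578 0.1589 0.1594 0.1585 0.159  0.1582 0.1589 0.1588
 0.1587 0.1633 0.168 ]
((522.2734985351562, 100.21994018554688), (37.53371047973633, 33.90703201293945), 1.901530385017395)
```

Request:
move_arm(
  moves=[
    {"dp":[0.008,-0.0031,-0.0046],"spin":0},
    {"dp":[0.015,0.0004,0],"spin":0},
    {"dp":[0.015,0.0004,0],"spin":0},
    {"dp":[0.015,0.0005,0],"spin":0},
    {"dp":[0,0,0],"spin":0},
    {"dp":[0,0,0],"spin":0},
  ],
)

```text
t: 24.3
ee_pos: [0.5723, 0.0975, 0.1238]
eef_rot: [0.046, -3.141, -0.0]
contact_force: [-0.0, -0.9, -2.1]
gripper_width: 0.345
finger_force: 60.4
```

Request:
move_arm(
  moves=[
    {"dp":[0.004,0.0001,0],"spin":0},
    {"dp":[0.004,0.0001,0],"spin":0},
    {"dp":[0.003,0.0001,0],"spin":0},
    {"dp":[0.003,0.0001,0],"spin":0},
    {"dp":[0,0,0],"spin":0},
  ],
)

```text
t: 24.8
ee_pos: [0.5867, 0.0984, 0.1238]
eef_rot: [-0.047, 3.141, 0.0]
contact_force: [-1.3, -0.4, -1.3]
gripper_width: 0.341
finger_force: 60.4
```

Request:
move_arm(
  moves=[
    {"dp":[0.003,0.0001,0],"spin":0},
    {"dp":[0.002,0.0001,0],"spin":0},
    {"dp":[0.002,0,0],"spin":0},
    {"dp":[0,0,0],"spin":0},
  ],
)

```text
t: 25.2
ee_pos: [0.5935, 0.0985, 0.1238]
eef_rot: [-0.047, 3.141, 0.0]
contact_force: [-0.0, 1.0, -2.6]
gripper_width: 0.341
finger_force: 60.4
```

Request:
move_arm(
  moves=[
    {"dp":[0.001,0,0],"spin":0},
    {"dp":[0.001,0,0],"spin":0},
    {"dp":[0.001,0,0],"spin":0},
    {"dp":[0,0,0],"spin":0},
  ],
)

```text
t: 25.6
ee_pos: [0.5951, 0.0984, 0.1236]
eef_rot: [0.047, -3.139, 0.001]
contact_force: [-3.5, 1.6, -0.2]
gripper_width: 0.341
finger_force: 60.7
```

Request:
move_arm(
  moves=[
    {"dp":[-0.0005,0,-0.003],"spin":0},
    {"dp":[0,0,-0.003],"spin":0},
    {"dp":[0,0,-0.002],"spin":0},
    {"dp":[0,0,0],"spin":0},
  ],
)

```text
t: 26.0
ee_pos: [0.5952, 0.0982, 0.1151]
eef_rot: [0.047, -3.14, 0.001]
contact_force: [-3.4, -1.0, -1.9]
gripper_width: 0.337
finger_force: 60.5
```

Request:
move_arm(
  moves=[
    {"dp":[-0.0003,0,-0.003],"spin":0},
    {"dp":[0,0,-0.002],"spin":0},
    {"dp":[0,0,-0.001],"spin":0},
    {"dp":[0,0,0],"spin":0},
  ],
)

```text
t: 26.4
ee_pos: [0.5951, 0.0983, 0.1112]
eef_rot: [0.047, -3.141, 0.001]
contact_force: [-8.1, 0.5, 6.7]
gripper_width: 0.338
finger_force: 61.6
```

Request:
move_arm(
  moves=[
    {"dp":[-0.0012,0,0],"spin":0},
    {"dp":[0,0,-0.001],"spin":0},
    {"dp":[0,0,-0.001],"spin":0},
    {"dp":[0,0,0],"spin":0},
  ],
)

```text
t: 26.8
ee_pos: [0.5951, 0.0983, 0.1109]
eef_rot: [-0.048, 3.139, -0.001]
contact_force: [-8.0, -1.5, 13.5]
gripper_width: 0.34
finger_force: 62.6
```

Request:
move_arm(
  fingers=0.06,
  moves=[
    {"dp":[0,0,0],"spin":0},
    {"dp":[0,0,0],"spin":0},
    {"dp":[0,0,0],"spin":0},
    {"dp":[0,0,0.03],"spin":0},
    {"dp":[0,0,0.04],"spin":0},
    {"dp":[-0.02,0,0.04],"spin":0},
    {"dp":[-0.02,0,0.02],"spin":0},
    {"dp":[0,0,0],"spin":0},
    {"dp":[0,0,0],"spin":0},
  ],
)

```text
t: 27.7
ee_pos: [0.5545, 0.0988, 0.2379]
eef_rot: [-0.048, 3.14, 0.001]
contact_force: [0.3, 0.4, -0.5]
gripper_width: 0.703
finger_force: 0.0
```

```bash
python3 - <<'E'
from look import *
s=manip.observe();print(s["ee_pos"])
c=cam("wrist");cv2.imwrite("pics/wrist10.png",c["frame"]);np.savez("pics/wrist10.npz",**c);w=cloud(c);x,y,z=w[...,0],w[...,1],w[...,2]
b=big((z>.13)&(z<.15)&(x<.614)&(x>.5)&(y>.06)&(y<.14));q=w[b];print(rect(w,b),b.sum(),np.nanpercentile(q,[1,50,99],axis=0).round(4))
print('top z vs x',np.polyfit(q[:,0]-.59,q[:,2],1))
E
```

```text
[0.55450067 0.09882222 0.23788483]
((591.304443359375, 98.50960540771484), (45.923519134521484, 29.871505737304688), 1.4401463270187378) 2349 [[0.569  0.0838 0.1309]
 [0.5893 0.0984 0.1395]
 [0.6134 0.1131 0.1411]]
top z vs x [0.08028841 0.13891581]
```

View pics/wrist10.png

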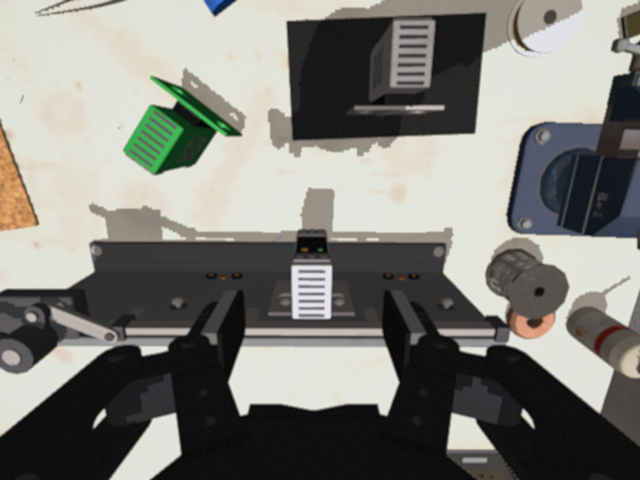

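```bash
cat > top.py <<'E'
from look import *
def top(c):
    w=cloud(c);x,y,z=w[...,0],w[...,1],w[...,2]
    b=big((z>.13)&(z<.15)&(x<.614)&(x>.5)&(y>.06)&(y<.14));b=cv2.erode(b.astype(np.uint8),np.ones((5,5)))>0;q=w[b]
    q=q[(q[:,0]>.570)&(q[:,0]<.610)]
    p=np.polyfit(q[:,0]-.59,q[:,2],1);p=np.polyfit(*(lambda k:(q[k,0]-.59,q[k,2]))(abs(np.polyval(p,q[:,0]-.59)-q[:,2])<.003),1)
    pl=big((z>.09)&(z<.118)&(x<.634)&(x>.605)&(abs(y-.0985)<.04)&(abs(y-.0985)>.017)) if 1 else 0
    print(len(q),'slope deg',np.degrees(p[0]).round(2),'z@.59',p[1].round(4),'plate top z,x',np.nanpercentile(w[pl][:,2],[50,90,98]).round(4),np.nanmedian(w[pl][:,0]).round(4))
if __name__=="__main__":
    for k in (1,2,3,10):print(k,end=' ');top(dict(np.load(f"pics/wrist{k}.npz")))
E
python3 top.py
```

```text
1 572 slope deg 1.91 z@.59 0.1387 plate top z,x [0.1077 0.1145 0.1172] 0.6246
2 946 slope deg 1.83 z@.59 0.1384 plate top z,x [0.0979 0.1157 0.1169] 0.6249
3 886 slope deg 1.44 z@.59 0.1383 plate top z,x [0.0994 0.1139 0.117 ] 0.6256
10 1659 slope deg 1.54 z@.59 0.1395 plate top z,x [0.106  0.1149 0.1174] 0.6276
```

Request:
move_arm(
  fingers=0.0,
  moves=[
    {"dp":[0.015,0,-0.02],"spin":0},
    {"dp":[0.016,0,-0.02],"spin":0},
    {"dp":[0,0,-0.03],"spin":0},
    {"dp":[0,0,-0.02],"spin":0},
    {"dp":[0,0,0],"spin":0},
    {"dp":[0,0,-0.004],"spin":0},
    {"dp":[0,0,0],"spin":0},
  ],
)

```text
t: 28.45
ee_pos: [0.5858, 0.0986, 0.1438]
eef_rot: [-0.047, 3.141, -0.0]
contact_force: [-0.2, 0.3, 0.7]
gripper_width: 0.004
finger_force: 0.0
```

Request:
move_arm(
  moves=[
    {"dp":[0,0,-0.002],"spin":0},
    {"dp":[0,0,-0.001],"spin":0},
    {"dp":[0,0,-0.001],"spin":0},
    {"dp":[0,0,0],"spin":0},
  ],
)

```text
t: 28.85
ee_pos: [0.5852, 0.0985, 0.1401]
eef_rot: [-0.047, 3.141, 0.0]
contact_force: [0.2, 0.0, 0.0]
gripper_width: -0.005
finger_force: 0.0
```

Request:
move_arm(
  moves=[
    {"dp":[0,0,-0.001],"spin":0},
    {"dp":[0,0,-0.001],"spin":0},
    {"dp":[0,0,0],"spin":0},
  ],
)

```text
t: 29.15
ee_pos: [0.5855, 0.0985, 0.139]
eef_rot: [-0.048, 3.14, -0.0]
contact_force: [-2.0, -0.3, 5.5]
gripper_width: -0.002
finger_force: 2.5
```

Request:
move_arm(
  moves=[
    {"dp":[0,0,-0.001],"spin":0},
    {"dp":[0,0,0],"spin":0},
  ],
)

```text
t: 29.35
ee_pos: [0.5855, 0.0985, 0.1389]
eef_rot: [-0.049, 3.14, -0.0]
contact_force: [-3.6, -0.6, 9.0]
gripper_width: 0.003
finger_force: 4.3
```

Request:
move_arm(
  moves=[
    {"dp":[0,0,-0.001],"spin":0},
    {"dp":[0,0,-0.001],"spin":0},
    {"dp":[0,0,0],"spin":0},
  ],
)

```text
t: 29.65
ee_pos: [0.5855, 0.0985, 0.1386]
eef_rot: [-0.049, 3.139, -0.001]
contact_force: [-7.1, -0.4, 16.3]
gripper_width: 0.001
finger_force: 8.0
```

Request:
move_arm(
  moves=[
    {"dp":[0,0,0.03],"spin":0},
    {"dp":[0,0,0.04],"spin":0},
    {"dp":[-0.015,0,0.03],"spin":0},
    {"dp":[-0.0165,0,0.003],"spin":0},
    {"dp":[0,0,0],"spin":0},
    {"dp":[0,0,0],"spin":0},
  ],
)

```text
t: 30.25
ee_pos: [0.5536, 0.0985, 0.2377]
eef_rot: [-0.048, 3.141, 0.0]
contact_force: [0.5, -0.0, -0.1]
gripper_width: 0.003
finger_force: 0.0
```

```bash
python3 - <<'E'
from top import *
s=manip.observe();print(s["ee_pos"])
c=cam("wrist");np.savez("pics/wrist11.npz",**c);top(c)
for n in("scene","side"):
    c=cam(n);w=cloud(c);x,y,z=w[...,0],w[...,1],w[...,2]
    try:
        m=(z>.015)&(z<.035)&(abs(x-.495)<.13)&(abs(y+.28)<.1)&(np.hypot(x-.64,y+.35)>.04);print('bar',rect(w,big(m)))
    except Exception as e:print(e)
E
```

```text
[0.55361647 0.0985287  0.23769074]
638 slope deg 2.04 z@.59 0.1384 plate top z,x [0.1074 0.115  0.1175] 0.628
bar ((494.045166015625, -283.6026306152344), (156.0570526123047, 24.039077758789062), 10.065247535705566)
bar ((495.2012634277344, -283.4313659667969), (155.25741577148438, 23.211894989013672), 10.0751953125)
```

Request:
move_arm(
  fingers=0.05,
  moves=[
    {"dp":[-0.0058,-0.0381,0],"spin":0.0148},
    {"dp":[-0.0058,-0.0381,0],"spin":0.0148},
    {"dp":[-0.0058,-0.0381,0],"spin":0.0148},
    {"dp":[-0.0058,-0.0381,0],"spin":0.0148},
    {"dp":[-0.0058,-0.0381,0],"spin":0.0148},
    {"dp":[-0.0058,-0.0381,0],"spin":0.0148},
    {"dp":[-0.0058,-0.0381,0],"spin":0.0148},
    {"dp":[-0.0058,-0.0381,0],"spin":0.0148},
    {"dp":[-0.0058,-0.0381,0],"spin":0.0148},
    {"dp":[-0.0058,-0.0381,0],"spin":0.0148},
    {"dp":[0,0,-0.04],"spin":0},
    {"dp":[0,0,-0.04],"spin":0},
    {"dp":[0,0,-0.04],"spin":0},
    {"dp":[0,0,0],"spin":0},
    {"dp":[0,0,0],"spin":0},
  ],
)

```text
t: 31.9
ee_pos: [0.4962, -0.283, 0.1176]
eef_rot: [0.28, -3.127, 0.001]
contact_force: [-0.0, 0.0, 1.2]
gripper_width: 0.587
finger_force: 0.0
```

```bash
python3 - <<'E'
from look import *
s=manip.observe();print(s["ee_pos"])
yaw=np.degrees(np.arctan2(*R.from_rotvec(s["eef_rot"]).as_matrix()[[1,0],0]));print(yaw%360)
c=cam("wrist");w=cloud(c);x,y,z=w[...,0],w[...,1],w[...,2]
b=big((z>.015)&(z<.035)&(abs(x-.495)<.11)&(abs(y+.28)<.08));print('bar',rect(w,b),np.nanmedian(z[b]),b.sum())
f=c["frame"];print('sleeve',rect(w,big(b&(f.max(-1)<60))))
E
```

```text
[ 0.49615479 -0.28300492  0.11760353]
190.23650695647714
bar ((495.83135986328125, -282.2068786621094), (153.18389892578125, 21.744203567504883), 10.403609275817871) 0.02504548148600419 6369
sleeve ((495.78656005859375, -282.1623840332031), (62.717613220214844, 20.89828109741211), 9.732206344604492)
```

Request:
move_arm(
  moves=[
    {"dp":[0,0.0005,-0.04],"spin":0},
    {"dp":[0,0,-0.04],"spin":0},
    {"dp":[0,0,-0.022],"spin":0},
    {"dp":[0,0,-0.008],"spin":0},
    {"dp":[0,0,0],"spin":0},
    {"dp":[0,0,0],"spin":0},
  ],
)

```text
t: 32.55
ee_pos: [0.4977, -0.2826, 0.01]
eef_rot: [-0.28, 3.125, -0.003]
contact_force: [-0.1, 0.5, 0.1]
gripper_width: 0.587
finger_force: 0.0
```

Request:
move_arm(
  fingers=0.0,
  moves=[
    {"dp":[0,0,0],"spin":0},
    {"dp":[0,0,0],"spin":0},
    {"dp":[0,0,0],"spin":0},
    {"dp":[0,0,0],"spin":0},
    {"dp":[0,0,0],"spin":0},
    {"dp":[0,0,0],"spin":0},
  ],
)

```text
t: 33.15
ee_pos: [0.4968, -0.2822, 0.0095]
eef_rot: [-0.28, 3.127, -0.002]
contact_force: [-1.4, 1.8, 6.2]
gripper_width: 0.229
finger_force: 61.7
```

Request:
move_arm(
  moves=[
    {"dp":[0,0,0.03],"spin":0},
    {"dp":[0,0,0.045],"spin":0},
    {"dp":[0,0,0.045],"spin":0},
    {"dp":[0,0,0.037],"spin":0},
    {"dp":[0.009,0.0034,0],"spin":0.1276},
    {"dp":[0.009,0.0034,0],"spin":0.1276},
    {"dp":[0.009,0.0034,0],"spin":0.1276},
    {"dp":[0.009,0.0034,0],"spin":0.1276},
    {"dp":[0.009,0.0034,0],"spin":0.1276},
    {"dp":[0.009,0.0034,0],"spin":0.1276},
    {"dp":[0.009,0.0034,0],"spin":0.1276},
    {"dp":[0.009,0.0034,0],"spin":0.1276},
    {"dp":[0,0,0],"spin":0},
    {"dp":[0,0,0],"spin":0},
  ],
)

```text
t: 34.55
ee_pos: [0.5671, -0.2546, 0.1643]
eef_rot: [1.768, -2.596, -0.002]
contact_force: [0.0, 0.2, -2.4]
gripper_width: 0.228
finger_force: 60.7
```

```bash
cat > rel.py <<'E'
from look import *
s0=manip.observe();print(s0["ee_pos"],s0["contact_force"])
yaw=np.degrees(np.arctan2(*R.from_rotvec(s0["eef_rot"]).as_matrix()[[1,0],0]));print(yaw%360)
A=np.radians(248.7);u=np.array([np.cos(A),np.sin(A)]);n=np.array([-u[1],u[0]]);P=np.array([.6285,-.1013])
print('tcp s,t',(s0["ee_pos"][:2]-P)@u,(s0["ee_pos"][:2]-P)@n)
for nm in("scene","side","wrist"):
    c=cam(nm);np.savez(f"pics/{nm}12.npz",**c);w=cloud(c);q=w[~np.isnan(w).any(-1)]
    q=q[(q[:,2]>.15)&(q[:,2]<.2)];d=q[:,:2]-P;s=d@u;t=d@n
    print(nm)
    for a in np.arange(.02,.25,.01):
        g=(s>a)&(s<a+.01)&(abs(t)<.016)
        if g.sum()>4: print('%.3f'%a,g.sum(),'t %.4f %.4f'%tuple(np.percentile(t[g],[3,97])),'z95 %.4f z5 %.4f'%tuple(np.percentile(q[g,2],[95,5])))
E
python3 rel.py; python3 - <<'E'
import cv2,numpy as np
a=np.load("pics/scene12.npz")["frame"][180:340,300:480];b=np.load("pics/side12.npz")["frame"][170:330,320:500]
cv2.imwrite("pics/cmp12.png",np.hstack([cv2.resize(a,(400,356)),cv2.resize(b,(400,356))]))
E
```

```text
[ 0.56709421 -0.25458647  0.16432108] [ 0.01315101  0.22888774 -2.35107009]
248.53580316675792
tcp s,t 0.16512139182031976 -0.001529738381067693
scene
0.020 10 t -0.0052 0.0043 z95 0.1752 z5 0.1694
0.030 10 t -0.0052 0.0015 z95 0.1741 z5 0.1688
0.040 9 t -0.0048 0.0028 z95 0.1725 z5 0.1684
0.090 12 t -0.0114 0.0008 z95 0.1791 z5 0.1762
0.100 12 t -0.0124 -0.0027 z95 0.1775 z5 0.1746
0.140 6 t 0.0009 0.0068 z95 0.1781 z5 0.1766
0.150 18 t -0.0019 0.0086 z95 0.1979 z5 0.1758
0.160 32 t -0.0067 0.0087 z95 0.1984 z5 0.1767
0.170 78 t -0.0157 0.0133 z95 0.1989 z5 0.1703
0.180 37 t -0.0141 0.0063 z95 0.1799 z5 0.1598
0.190 41 t -0.0145 0.0057 z95 0.1789 z5 0.1595
0.200 43 t -0.0143 0.0062 z95 0.1791 z5 0.1577
0.210 42 t -0.0138 0.0065 z95 0.1790 z5 0.1635
0.220 44 t -0.0138 0.0055 z95 0.1793 z5 0.1585
0.230 60 t -0.0140 0.0062 z95 0.1793 z5 0.1593
0.240 52 t -0.0136 0.0072 z95 0.1787 z5 0.1579
side
0.020 21 t -0.0061 0.0044 z95 0.1750 z5 0.1689
0.030 16 t -0.0051 0.0034 z95 0.1767 z5 0.1677
0.040 13 t -0.0044 0.0016 z95 0.1755 z5 0.1711
0.050 6 t -0.0029 0.0026 z95 0.1761 z5 0.1726
0.090 1
[... 589 characters left out ...]
803 z5 0.1596
0.240 86 t -0.0140 0.0071 z95 0.1801 z5 0.1589
wrist
0.120 617 t -0.0117 0.0080 z95 0.1806 z5 0.1790
0.130 946 t -0.0119 0.0082 z95 0.1809 z5 0.1792
0.140 1022 t -0.0120 0.0081 z95 0.1811 z5 0.1791
0.150 1083 t -0.0116 0.0079 z95 0.1905 z5 0.1794
0.160 1246 t -0.0116 0.0079 z95 0.1945 z5 0.1794
0.170 2282 t -0.0153 0.0141 z95 0.1977 z5 0.1751
0.180 1324 t -0.0122 0.0082 z95 0.1812 z5 0.1792
0.190 1380 t -0.0120 0.0081 z95 0.1812 z5 0.1792
0.200 1444 t -0.0119 0.0079 z95 0.1811 z5 0.1791
0.210 1526 t -0.0118 0.0078 z95 0.1812 z5 0.1791
0.220 1621 t -0.0118 0.0078 z95 0.1812 z5 0.1791
0.230 1796 t -0.0119 0.0079 z95 0.1812 z5 0.1791
0.240 555 t -0.0120 0.0080 z95 0.1812 z5 0.1791
```

View pics/cmp12.png

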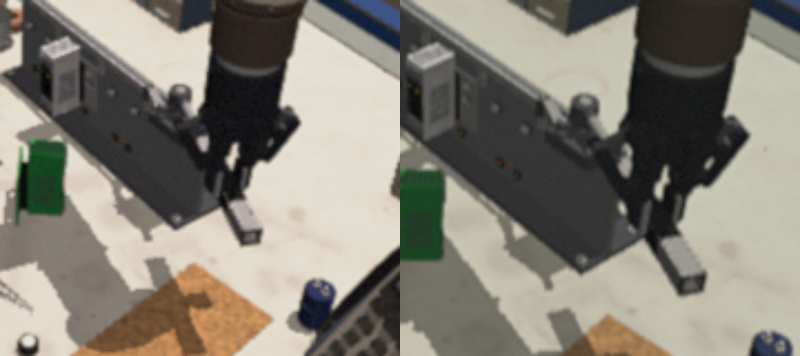

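Request:
move_arm(
  moves=[
    {"dp":[0.0021,-0.0008,0.0003],"spin":0.003},
    {"dp":[0.0036,0.0093,0],"spin":0},
    {"dp":[0.0036,0.0093,0],"spin":0},
    {"dp":[0.0036,0.0093,0],"spin":0},
    {"dp":[0.0012,0.003,0],"spin":0},
    {"dp":[0,0,0],"spin":0},
  ],
)

```text
t: 35.3
ee_pos: [0.5822, -0.2237, 0.1651]
eef_rot: [-1.778, 2.59, 0.0]
contact_force: [1.2, -1.2, -1.7]
gripper_width: 0.228
finger_force: 60.7
```

Request:
move_arm(
  moves=[
    {"dp":[0.0036,0.0093,0],"spin":0},
    {"dp":[0.0036,0.0093,0],"spin":0},
    {"dp":[0,0,0],"spin":0},
  ],
)

```text
t: 35.6
ee_pos: [0.5896, -0.2049, 0.1651]
eef_rot: [-1.778, 2.59, -0.0]
contact_force: [-0.0, 0.5, -3.3]
gripper_width: 0.227
finger_force: 60.7
```

Request:
move_arm(
  moves=[
    {"dp":[0.0036,0.0093,0],"spin":0},
    {"dp":[0.0018,0.0047,0],"spin":0},
    {"dp":[0,0,0],"spin":0},
    {"dp":[0,0,0],"spin":0},
  ],
)

```text
t: 36.0
ee_pos: [0.5945, -0.192, 0.1651]
eef_rot: [1.777, -2.591, -0.0]
contact_force: [0.2, -0.2, -1.6]
gripper_width: 0.23
finger_force: 60.7
```

```bash
python3 rel.py | head -4;  python3 - <<'E'
import cv2,numpy as np
a=np.load("pics/scene12.npz")["frame"][180:340,300:480];b=np.load("pics/side12.npz")["frame"][170:330,320:500]
cv2.imwrite("pics/cmp13.png",np.hstack([cv2.resize(a,(400,356)),cv2.resize(b,(400,356))]))
P=np.array([.6285,-.1013]);r=.0955
a=np.radians(248.5)-np.linspace(0,1.47,16)
p=P+r*np.c_[np.cos(a),np.sin(a)];print((np.diff(p,axis=0)*1000).round(1).tolist(),a[1]-a[0])
E
```

```text
[ 0.5944645  -0.19197059  0.16510687] [ 0.18759563 -0.2331594  -1.63615175]
248.8782078142903
tcp s,t 0.0968404335631968 0.001225626381114471
scene
[[-8.5, 3.9], [-8.1, 4.7], [-7.6, 5.4], [-7.0, 6.2], [-6.4, 6.8], [-5.7, 7.4], [-5.0, 7.9], [-4.2, 8.4], [-3.3, 8.7], [-2.4, 9.0], [-1.6, 9.2], [-0.6, 9.3], [0.3, 9.4], [1.2, 9.3], [2.1, 9.1]] -0.09799999999999986
```

View pics/cmp13.png

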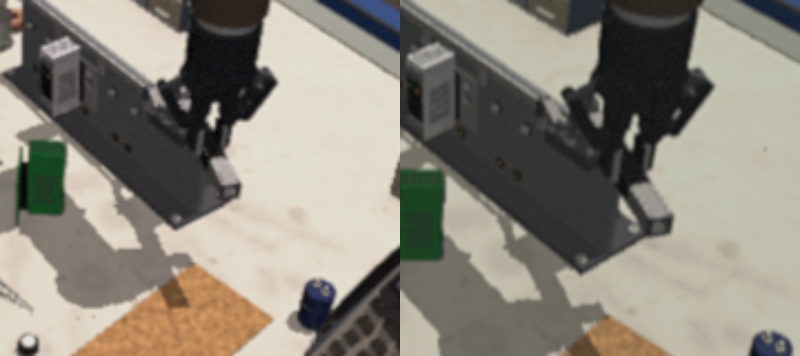

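Both views show the bar on the stub. I'll swing it clockwise, checking the force partway.

Request:
move_arm(
  moves=[
    {"dp":[-0.0085,0.0039,0],"spin":-0.098},
    {"dp":[-0.0081,0.0047,0],"spin":-0.098},
    {"dp":[-0.0076,0.0054,0],"spin":-0.098},
    {"dp":[-0.007,0.0062,0],"spin":-0.098},
    {"dp":[-0.0064,0.0068,0],"spin":-0.098},
    {"dp":[-0.0057,0.0074,0],"spin":-0.098},
    {"dp":[0,0,0],"spin":0},
  ],
)

```text
t: 36.85
ee_pos: [0.5532, -0.1603, 0.1655]
eef_rot: [-0.943, 2.992, -0.009]
contact_force: [8.5, -12.5, -8.9]
gripper_width: 0.228
finger_force: 60.0
```

Request:
move_arm(
  moves=[
    {"dp":[-0.005,0.0079,0],"spin":-0.098},
    {"dp":[-0.0042,0.0084,0],"spin":-0.098},
    {"dp":[-0.0033,0.0087,0],"spin":-0.098},
    {"dp":[-0.0024,0.009,0],"spin":-0.098},
    {"dp":[-0.0016,0.0092,0],"spin":-0.098},
    {"dp":[-0.0006,0.0093,0],"spin":-0.098},
    {"dp":[0,0,0],"spin":0},
  ],
)

```text
t: 37.55
ee_pos: [0.533, -0.1073, 0.1652]
eef_rot: [0.036, -3.139, 0.005]
contact_force: [-0.4, -8.2, -2.3]
gripper_width: 0.224
finger_force: 60.8
```

Request:
move_arm(
  moves=[
    {"dp":[0.0003,0.0094,0],"spin":-0.098},
    {"dp":[0.0012,0.0093,0],"spin":-0.098},
    {"dp":[0.0021,0.0091,0],"spin":-0.098},
    {"dp":[0,0,0],"spin":0},
    {"dp":[0,0,0],"spin":0},
  ],
)

```text
t: 38.05
ee_pos: [0.538, -0.0775, 0.1653]
eef_rot: [0.416, 3.113, 0.0]
contact_force: [0.4, -0.3, -2.8]
gripper_width: 0.227
finger_force: 60.9
```

```bash
python3 - <<'E'
from look import *
s=manip.observe();print(s["ee_pos"],s["contact_force"],s["wrist_torque"])
yaw=np.degrees(np.arctan2(*R.from_rotvec(s["eef_rot"]).as_matrix()[[1,0],0]));print(yaw%360)
P=np.array([.6285,-.1013]);rel=s["ee_pos"][:2]-P;print(np.linalg.norm(rel),np.degrees(np.arctan2(rel[1],rel[0]))%360)
E
```

```text
[ 0.53795254 -0.07750629  0.16532777] [ 0.36281509 -0.2766638  -2.78280983] [ 0.0226368  -0.06271188  0.05898319]
164.76699737379658
0.0936214929125543 165.2768978225349
```

Request:
move_arm(
  moves=[
    {"dp":[-0.0097,0.0025,0],"spin":0.008},
    {"dp":[-0.0097,0.0025,0],"spin":0.008},
    {"dp":[-0.0097,0.0025,0],"spin":0},
    {"dp":[-0.0097,0.0025,0],"spin":0},
    {"dp":[-0.0097,0.0025,0],"spin":0},
    {"dp":[-0.0097,0.0025,0],"spin":0},
    {"dp":[-0.0097,0.0025,0],"spin":0},
    {"dp":[0,0,0],"spin":0},
  ],
)

```text
t: 38.85
ee_pos: [0.4683, -0.0597, 0.1652]
eef_rot: [-0.394, -3.116, -0.0]
contact_force: [0.3, -0.6, -2.4]
gripper_width: 0.23
finger_force: 60.9
```

```bash
python3 - <<'E'
from look import *
s=manip.observe();print(s["ee_pos"],s["contact_force"])
for n in("scene","side"):
    c=cam(n);w=cloud(c);x,y,z=w[...,0],w[...,1],w[...,2]
    m=(z>.163)&(z<.178)&(x>.565)&(x<.608)&(y>-.13)&(y<-.06);q=w[m];print(n,m.sum(),np.polyfit(q[:,0]-.6,q[:,1],1),np.degrees(np.arctan(np.polyfit(q[:,0],q[:,1],1)[0])))
    c0=dict(np.load(f"pics/{n}5.npz"));w=cloud(c0);x,y,z=w[...,0],w[...,1],w[...,2]
    m=(z>.163)&(z<.178)&(x>.565)&(x<.608)&(y>-.13)&(y<-.06);q=w[m];print(' start',m.sum(),np.polyfit(q[:,0]-.6,q[:,1],1))
E
```

```text
[ 0.46827468 -0.05968854  0.16521788] [ 0.33339064 -0.63260388 -2.44918121]
scene 61 [-0.26902751 -0.09810968] -15.057628978095659
 start 61 [-0.27103644 -0.09828377]
side 89 [-0.28593703 -0.09782749] -15.957194536819612
 start 91 [-0.2647763 -0.0979441]
```

Request:
move_arm(
  moves=[
    {"dp":[0.0037,-0.0319,0],"spin":0.0613},
    {"dp":[0.0037,-0.0319,0],"spin":0.0613},
    {"dp":[0.0037,-0.0319,0],"spin":0.0613},
    {"dp":[0.0037,-0.0319,0],"spin":0.0613},
    {"dp":[0.0037,-0.0319,0],"spin":0.0613},
    {"dp":[0.0037,-0.0319,0],"spin":0.0613},
    {"dp":[0.0037,-0.0319,0],"spin":0.0613},
    {"dp":[0,0,0],"spin":0},
    {"dp":[0,0,-0.04],"spin":0},
    {"dp":[0,0,-0.04],"spin":0},
    {"dp":[0,0,-0.04],"spin":0},
    {"dp":[0,0,-0.02],"spin":0},
    {"dp":[0,0,-0.01],"spin":0},
    {"dp":[0,0,0],"spin":0},
    {"dp":[0,0,0],"spin":0},
  ],
)

```text
t: 40.45
ee_pos: [0.4969, -0.2834, 0.0161]
eef_rot: [-0.278, 3.127, -0.002]
contact_force: [0.4, -0.3, -2.0]
gripper_width: 0.227
finger_force: 61.0
```

Request:
move_arm(
  moves=[
    {"dp":[0,0,-0.003],"spin":0},
    {"dp":[0,0,-0.002],"spin":0},
    {"dp":[0,0,-0.001],"spin":0},
    {"dp":[0,0,0],"spin":0},
  ],
)

```text
t: 40.85
ee_pos: [0.496, -0.2833, 0.0096]
eef_rot: [-0.278, 3.128, -0.001]
contact_force: [0.3, 0.1, -1.0]
gripper_width: 0.227
finger_force: 61.2
```

Request:
move_arm(
  fingers=0.05,
  moves=[
    {"dp":[0,0,0],"spin":0},
    {"dp":[0,0,0],"spin":0},
    {"dp":[0,0,0],"spin":0},
    {"dp":[0,0,0.03],"spin":0},
    {"dp":[0,0,0.05],"spin":0},
    {"dp":[0,0,0.05],"spin":0},
    {"dp":[0,0,0.05],"spin":0},
    {"dp":[0,0.03,0.05],"spin":0},
    {"dp":[0,0.03,0.05],"spin":0},
    {"dp":[0,0.03,0.05],"spin":0},
    {"dp":[0,0,0],"spin":0},
    {"dp":[0,0,0],"spin":0},
  ],
)

```text
t: 42.05
ee_pos: [0.4958, -0.2053, 0.3192]
eef_rot: [-0.279, 3.126, -0.0]
contact_force: [0.0, 0.1, -0.1]
gripper_width: 0.587
finger_force: 0.0
```

```bash
python3 - <<'E'
from look import *
c=cam("wrist");cv2.imwrite("pics/fin.png",c["frame"]);w=cloud(c);x,y,z=w[...,0],w[...,1],w[...,2]
b=big((z>.015)&(z<.035)&(abs(x-.495)<.11)&(abs(y+.28)<.08));print('bar',rect(w,b),np.nanmedian(z[b]))
m=(z>.163)&(z<.178)&(x>.572)&(x<.608)&(y>-.13)&(y<-.06);q=w[m];print('lever',m.sum(),np.polyfit(q[:,0]-.6,q[:,1],1))
m=big((z>.13)&(z<.15)&(x<.614)&(x>.5)&(y>.06)&(y<.14));print('hung',rect(w,m),np.nanmedian(z[m]))
E
```

```text
bar ((494.93572998046875, -283.264892578125), (154.0157470703125, 22.176559448242188), 10.266345977783203) 0.02500054288585729
lever 23 [ 0.66847569 -0.0687298 ]
hung ((589.2674560546875, 97.64326477050781), (47.15534210205078, 31.902070999145508), 1.4517641067504883) 0.1377779539404141
```

View pics/fin.png

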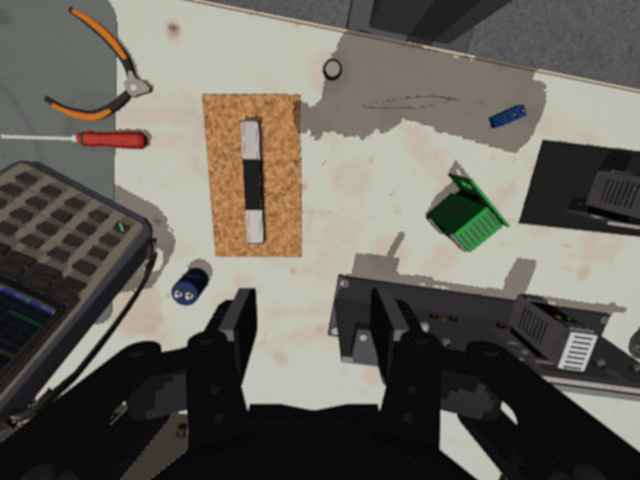

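The bar lies flat on the pad at (253,180), the supply hangs at (555,335) and the bystanders haven't moved. A finger hides the lever, so I'll check it with the fixed cameras and then hand in.

```bash
python3 - <<'E'
from look import *
ok=True
for n in("scene","side"):
    c=cam(n);w=cloud(c);x,y,z=w[...,0],w[...,1],w[...,2]
    m=(z>.163)&(z<.178)&(x>.565)&(x<.608)&(y>-.13)&(y<-.06);q=w[m];p=np.polyfit(q[:,0]-.6,q[:,1],1);print(n,m.sum(),p)
    ok&=m.sum()>40 and abs(p[0]+.27)<.06
if ok: print(manip.hand_in())
E
```

```text
scene 58 [-0.22680243 -0.09720028]
side 91 [-0.2535963  -0.09777421]
the job is handed in; nothing more can be done
None
```

The changeover is done and handed in: the finished supply stands on the mat, the fresh one hangs fully home at the middle place, the clamp is locked shut again, and the bar lies flat on its cork pad.

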